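# Ready the cheese bowl at the grater

## Task

Get the cheese bowl ready for filling at the grater. Lift its loose lid off by the knob and lay it in the sloping wire lid rest, knob upwards and its lower edge down against the two wire hooks; lower it in, do not drop it. Then slide the open bowl along the counter, never lifting or tipping it, in between the grater's feet until it stands centred under the outlet, and disturb nothing else.

Things in the scene. Friction and masses are not known exactly. Their poses are not given: they have to be found in the camera images.
- bowl: Round open bowl of plain steel, 120 mm in diameter (the foot 100 mm), 58 mm high, walls 4 mm, 0.3 kg give or take a third, standing loose on the counter. Origin: centre of its underside; z up.
- lid: Loose round steel lid on the bowl: plate 124 mm across, 3 mm thick, with a 104 mm step 6 mm deep under it, 4 mm loose all round inside the bowl's mouth; about 0.12 kg. On a 16 mm stem stands a black cylindrical knob, 24 mm in diameter, from 11 to 37 mm above the origin. Origin: centre of the plate's underside (58 mm above the counter when on the bowl); z up through the knob.
- knob (a point): Centre of the lid's knob, 24 mm above the lid's origin along the lid's z; axes as the lid's.
- lid_rest: Fixed lid rest: steel drip tray 170 (x) by 140 mm (y) with two 6 mm wires at y = -30 and +30 mm that rise at 30 degrees to its own +x, from 36 to 101 mm above the counter. At the low end (x = -60 mm) each is bent up 24 mm, square to the slope, into a hook that stops the lid's edge. The low side faces the robot. Origin: centre of the tray's underside; x horizontal, from low to high end; z up.
- rest_seat (a point): Where the lid's origin lies when the lid is seated: step flat on the two wires, plate edge against both hooks, lid's z leaning 30 degrees from vertical towards the rest's -x (lid z = -0.5 x + 0.866 z in the rest's axes). Axes as lid_rest's, not tilted.
- grater: Fixed electric cheese grater, aluminium, 180 mm wide (x), 360 mm long (y), 450 mm high; mouth to its own -y. Its two feet, 22 mm high and wide, run along y 152 mm apart and reach 60 mm forward (-y) of the outlet's centre. The chute and the roller housing over it (underside 133 mm up) reach at most 15 mm forward of that centre. Origin: on the counter straight below the outlet's centre; z up.
- outlet (a point): Centre of the outlet's lower opening (30 mm along y), 85 mm above the counter: the open bowl passes beneath, with lid and knob it does not. Axes as the grater's.
- plinth_face (a point): Middle of the foot of the upright plinth face, 62 mm high, that closes the gap between the feet, 64 mm behind (+y) the outlet's centre; the bowl's side meets it when the bowl is 4 mm past centre. Axes as the grater's.
- dredger: Bystander: steel shaker with a domed cap, 68 mm in diameter, 108 mm high. Origin: centre of the underside.
- pepper_jar: Bystander: glass jar with a steel cap, 62 mm in diameter, 102 mm high. Origin: centre of the underside.
- squeeze_bottle: Bystander: plastic squeeze bottle with a nozzle, 60 mm in diameter, 185 mm high. Origin: centre of the underside.
- steel_cup: Bystander: empty steel cup, 76 mm in diameter, 75 mm high, no lid. Origin: centre of the underside.
- salt_dish: Bystander: white ceramic dish, 80 mm in diameter, 34 mm high. Origin: centre of the underside.
Not all that is in view belongs to the job. What is shaped like the lid but red is not meant.

How it is judged:
By the outcome, as a careful person would: the job done as asked, in the order asked, and still so for the second after the job is handed in, with the robot touching nothing.
It also fails if it takes over 61 s, if anything falls off the work surface, if the arm or the gripper's body presses on something with over 40 N, if the wrist force passes 120 N, or if a joint passes its speed limit or range.

## Robot

A 6-joint arm with a two-finger parallel gripper is mounted at the origin on the work surface. World frame = base frame: x ahead of the robot, y to its left, z up, the work surface at z = 0. Lengths are in mm, angles in degrees, forces in N, time in s.
With the tool pointing down it reaches from about 300 to 850 mm from the base axis. Payload 4.2 kg.
Tool frame: the origin (TCP) lies on the centre line of the jaws, within the pads' length; the fingertips stand env.nose_length ahead of it and the grasp point (between the pads) lies 2 mm behind it (env.nose_length is the distance from the TCP to the fingertips, in mm); z points along the fingers, y is the direction in which the jaws open and shut (so a half turn about z gives the same grasp; the last joint's range is limited). The gripper opens to 91 mm and grips with 3 to 60 N. Pads are 32 mm wide; open, the fingers measure 118 mm over their backs; the gripper's body (76 mm by 178 mm) begins 60 mm behind the grasp point.
Start: joints at [73.854, 18.312, 89.639, -0, 72.044, -1.146], TCP at [148.822, 555.422, 230.976] pointing down, gripper open.
Joint ranges: [-177.97, 177.97], [-48.28, 115.42], [12.27, 149.76], [-77.06, 257.06], [2.81, 150.46], [-146.56, 146.56]. Speed limits (degrees/s): [147.25, 147.25, 180, 180, 180, 180].

## Interface

Orientations are given as [roll, pitch, yaw] about the fixed x, y, z axes, in that order (R = Rz(yaw) Ry(pitch) Rx(roll)).
In Python, from workcell import env gives the robot as it stands. The module is installed in compiled form; this text tells all that it offers.
- The arm moves only by the tool jog_arm, never from a script. Its argument "deltas" is a list that holds one entry, the list of rows, each a list of 5 numbers: the shift along the tool's x, y, z in m, then the turn about the tool's z in degrees, then the finger opening in m, from 0 to 0.0912. A call has 1 to 20 rows; each row is the pose to reach, as a shift and turn from the pose commanded when the call began, along the tool's axes at that moment; what a row does not reach only later rows make up. A row lasts 1/12 s, in which the tool goes at most 41.7 mm and 7.16 degrees, less where a joint would pass 70% of its speed; a pose out of reach is approached as far as the arm can. A call with a gripper value outside its range is refused whole. The fingers move at their own pace and stop on an object; "grip_force" is the grip in N (left out, the last holds). Time passes only in rows, so rows that repeat a pose let the fingers close. It gives the time, the measured TCP pose, the force and the opening at its end, in the units of the state.
- env.state(): the state, without advancing time (a new reading comes with each control period).
- env.grab_frame(name): name is "side" or "top"; returns the picture (384x512x3 uint8, red, green, blue); there is no depth.
- env.camera_params(name): a dict with "fx", "fy", "cx", "cy" (pixels), "xyz" and "orientation" of the camera in the world. Camera axes: x right, y down, z forward; pixel columns grow to the right and rows downward; lengths in mm; the calibration is good to about 2 mm. A picture is of the moment at which its call begins. camera_params takes no time and is no camera call.
- env.job_done(): hands the job in, once; it reports no verdict.
Trained networks look in the newest picture that a camera, given by its name, has taken for a name from the list of things; names that differ only in an ending like _2 or _b are one class to them, and where a whole thing is asked for, a point or a joint stands for the part that bears it (a point fixed in the world has none). Each returns a list of dicts, best first, with "conf" (0 to 1); they miss things now and then, are a little off and sometimes report something else, mostly with a low value. They report only what shows in the picture. A call takes as long as a camera call. They do not tell look-alikes from the thing itself.
- env.look_for(camera, label): "xyz" ([x, y, z] in mm, in world coordinates, good to about 4 mm: the middle of the surface that is visible of it).
The state is a dict: "time_s": time; "qpos": joint angles; "qvel": joint speeds; "effort": joint torques, N m; "ee_pos": TCP position; "ee_rot": TCP orientation; "force": force on the tool from outside, world axes, zero at the start; "torque": the same for the moment, N m; "gripper_width": finger opening in mm.
Only numpy, scipy, OpenCV 4.12 (cv2) and the standard library are available. Lean on these libraries where they do the work, as an engineer would, in place of code of your own. Each camera call takes 0.05 s, during which the arm holds its last target.

## Working session

There is one attempt and no reset: what is moved stays moved. The work goes in short steps, Python scripts to look and compute and a tool call to move; the robot and the scene stay as the last step left them, time stands still between calls to the robot, and variables do not carry over. Pictures are saved under pics/ and viewed, and the job is handed in when it is done.

Besides the shell and the picture viewer there is one more tool, called after ">>>" by a JSON object that holds its "api" and its "payload". jog_arm: Moves the arm, as the interface text tells. Its arguments: {"type":"object","properties":{"deltas":{"type":"array"},"grip_force":{"type":"number"}},"required":["deltas"]}

```bash
mkdir -p pics; ls
python3 - <<'E'
from workcell import env
import cv2
for n in("side","top"):
    cv2.imwrite(f"pics/{n}0.png",env.grab_frame(n)[:,:,::-1]); print(n,env.camera_params(n))
    for l in ["bowl","lid","knob","lid_rest","rest_seat","grater","outlet","plinth_face","dredger","pepper_jar","squeeze_bottle","steel_cup","salt_dish"]:
        print(l,[([round(v) for v in d["xyz"]],round(d["conf"],2)) for d in env.look_for(n,l)[:3]])
print(env.state(),env.nose_length)
E
```

```text
pics
side {'fx': 436.91023672491815, 'fy': 436.91023672491815, 'cx': 256.35505813051714, 'cy': 190.69930664592425, 'xyz': array([ 137.9656048 , -846.35795407,  861.25505764]), 'orientation': array([-130.01804679,   -1.03627703,  -24.32637407])}
bowl [([483, -13, 35], 0.79)]
lid [([316, 92, 11], 0.68), ([337, -336, 14], 0.65), ([505, 32, 60], 0.56)]
knob [([326, 90, 7], 0.79), ([509, 24, 64], 0.72), ([337, -342, 11], 0.59)]
lid_rest [([554, -306, 4], 0.7), ([525, 356, 217], 0.61)]
rest_seat [([558, -310, 7], 0.9)]
grater [([519, 358, 213], 0.95), ([746, 93, 102], 0.18)]
outlet [([524, 359, 209], 0.67)]
plinth_face [([521, 356, 219], 0.61)]
dredger [([718, -185, 75], 0.7), ([527, 357, 208], 0.66)]
pepper_jar [([748, -42, 68], 0.79)]
squeeze_bottle [([742, 92, 100], 0.98), ([506, 26, 64], 0.35)]
steel_cup [([357, 246, 49], 0.62), ([524, 357, 212], 0.49), ([555, -307, 0], 0.34)]
salt_dish [([741, 90, 98], 0.74), ([399, -158, 22], 0.72)]
top {'fx': 351.47309404273744, 'fy': 351.47309404273744, 'cx': 247.8872343162184, 'cy': 188.89293339494, 'xyz': array([ 464.50571554,   -7.21082847, 1149
[... 557 characters left out ...]
, -171, 18], 0.81), ([542, 411, 254], 0.65)]
{'time_s': 1.4, 'qpos': array([ 7.38559372e+01,  1.83118960e+01,  8.96411493e+01,  3.56084574e-04,
        7.20443611e+01, -1.14637164e+00]), 'qvel': array([ 0.02638399, -0.03940013, -0.10603659,  0.00791291, -0.05354071,
        0.07587226]), 'effort': array([ 7.69090093e-04, -4.12355340e+01, -2.32224834e+01,  7.28848320e-02,
        3.79374472e-02, -3.29775673e-05]), 'ee_pos': array([148.79912741, 555.40834845, 230.96137512]), 'ee_rot': array([ 1.79997400e+02, -2.86790104e-04,  1.65002199e+02]), 'force': array([ 0.10935927,  0.03603947, -0.00294132]), 'torque': array([0.01730679, 0.01513364, 0.02718466]), 'gripper_width': 91.46524125529909} 17.0
```

View pics/side0.png

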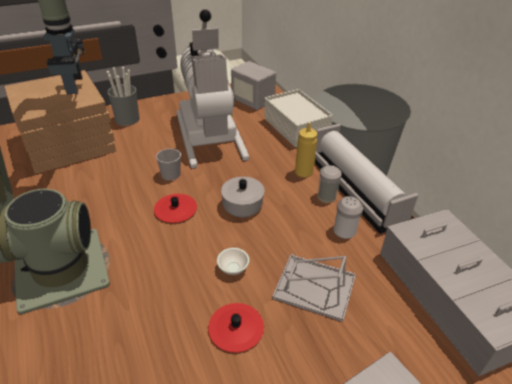

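View pics/top0.png

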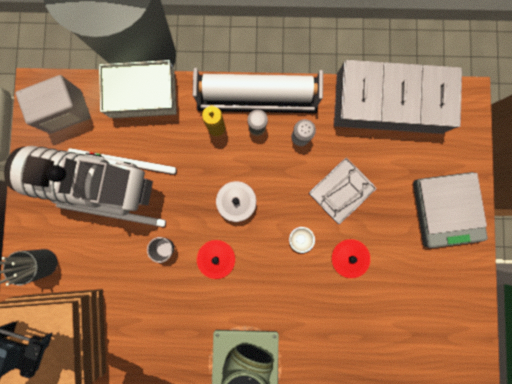

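Side view: the steel bowl with lid is at about (243,197), the rest at (316,285) and the grater at (208,105) with its feet towards us. The red lids at (176,208) and (236,327) are decoys. The top view agrees: knob (236,202), rest (343,190), foot ends about (175,170) and (163,222). Next I'll zoom in for precise measurement.

Run:
```python
import cv2
t=cv2.imread("pics/top0.png");s=cv2.imread("pics/side0.png")
def c(im,x,y,w,h,f,n): cv2.imwrite(n,cv2.resize(im[y:y+h,x:x+w],None,fx=f,fy=f,interpolation=cv2.INTER_CUBIC))
c(t,300,150,90,75,8,"pics/rest_t.png");c(t,60,140,130,97,6,"pics/gr_t.png")
c(t,205,170,70,65,8,"pics/bowl_t.png")
c(s,265,245,100,75,8,"pics/rest_s.png");c(s,165,60,95,110,5,"pics/gr_s.png")
```

```text
(no output)
```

View pics/rest_t.png

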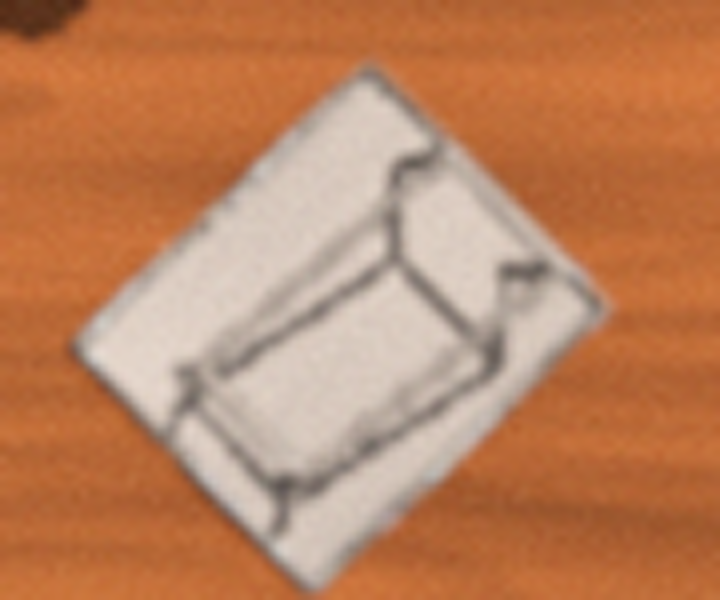

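View pics/gr_t.png

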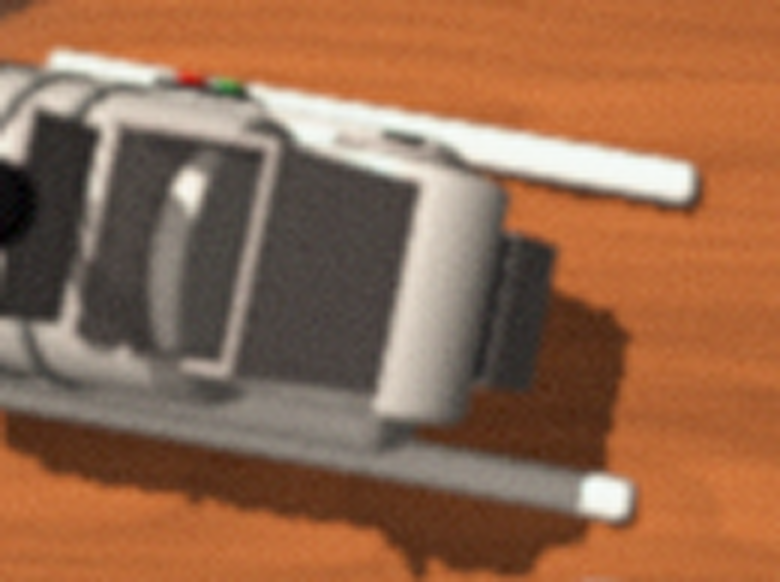

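View pics/bowl_t.png

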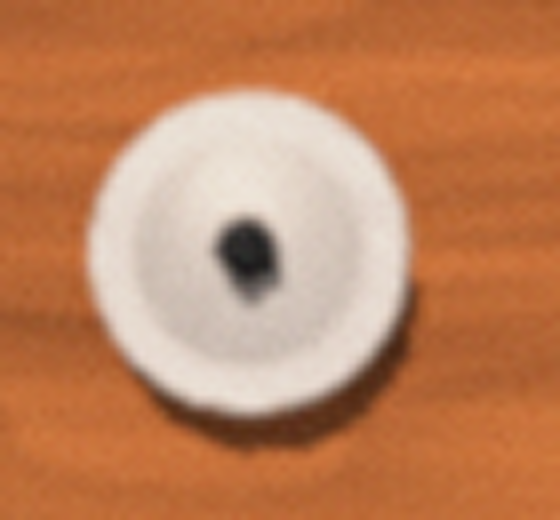

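View pics/rest_s.png

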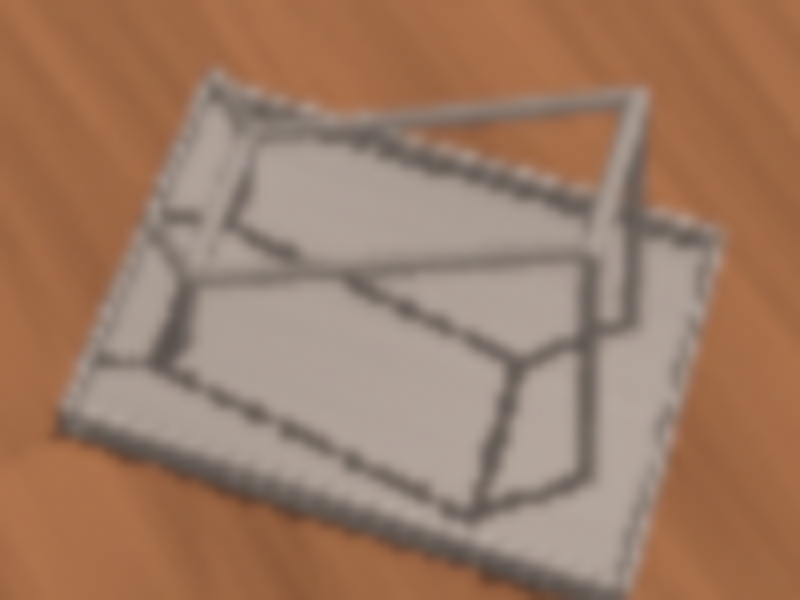

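View pics/gr_s.png

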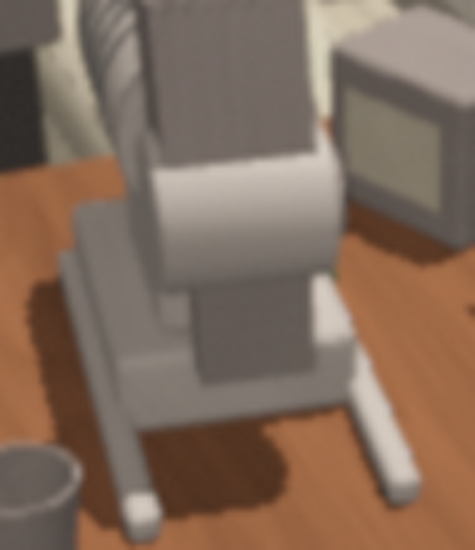

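```bash
cat > h.py <<'E'
import numpy as np, cv2
from scipy.spatial.transform import Rotation as R
from scipy.optimize import least_squares
from workcell import env
P={n:env.camera_params(n) for n in("side","top")}
def proj(n,X):
    p=P[n];Rc=R.from_euler('xyz',p["orientation"],degrees=True).as_matrix()
    c=(np.atleast_2d(X)-p["xyz"])@Rc
    return np.c_[p["fx"]*c[:,0]/c[:,2]+p["cx"],p["fy"]*c[:,1]/c[:,2]+p["cy"]]
def unproj(n,uv,z):
    p=P[n];Rc=R.from_euler('xyz',p["orientation"],degrees=True).as_matrix()
    d=Rc@np.array([(uv[0]-p["cx"])/p["fx"],(uv[1]-p["cy"])/p["fy"],1]);return p["xyz"]+d*(z-p["xyz"][2])/d[2]
def place(v,L):
    L=np.atleast_2d(L).astype(float);a=np.radians(v[2]);c,s=np.cos(a),np.sin(a)
    return np.c_[v[0]+c*L[:,0]-s*L[:,1],v[1]+s*L[:,0]+c*L[:,1],L[:,2]]
def crop(n,im,x,y,w,h,f,lines,out):
    o=cv2.resize(im[y:y+h,x:x+w],None,fx=f,fy=f,interpolation=cv2.INTER_CUBIC)
    for X in lines:
        q=((proj(n,X)-[x,y]+.5)*f).astype(int);cv2.polylines(o,[q.reshape(-1,1,2)],False,(255,0,0),1)
    cv2.imwrite(out,o)
E
cat > fit.py <<'E'
from h import *
t=cv2.imread("pics/top0.png");s=cv2.imread("pics/side0.png")
# pixel = crop/f + off -0.5
pt=lambda a,o,f:(np.array(a,float)/f+o-.5)
rt=pt([(370,68),(78,343),(315,588),(605,308)],[300,150],8)
rs=pt([(213,75),(68,420),(628,595),(722,235)],[265,245],8)
# top: top corner=(+85,+70), left=(-85,+70), bottom=(-85,-70), right=(85,-70)
C=[(85,70),(-85,70),(-85,-70),(85,-70)]
Ct=lambda z:[(a,b,z) for a,b in C]
def f(v,w):
    r=[]
    if 't' in w:r.append(proj('top',place(v,Ct(v[3])))-rt)
    if 's' in w:  # side order: find by nearest
        q=proj('side',place(v,Ct(v[3])));D=np.linalg.norm(q[:,None]-rs[None],axis=2);r.append(q-rs[D.argmin(1)])
    return np.r_[np.concatenate(r).ravel(),(v[3]-6)*.1]
for w in('t','s','ts'):
    k=least_squares(f,[556,-303,-45,6],args=(w,));print(w,k.x.round(1),k.cost.round(2))
v=k.x;np.save("rest.npy",v)
def wires(v):
    o=[]
    for y in(-30,30):
        u=np.array([-.5,0,.866]);L=np.array([-60,y,36.])
        o.append(place(v,[L+24*u,L,[52.6,y,101]]))
    o.append(place(v,[(a,b,v[3]) for a,b in C+[C[0]]]));return o
crop('top',t,300,150,90,75,8,wires(v),"pics/o_rt.png");crop('side',s,265,245,100,75,8,wires(v),"pics/o_rs.png")
# grater feet front ends
gt=pt([(697,163),(691,206),(636,478),(630,522)],[60,140],6)
gs=pt([(415,478),(388,484),(157,505),(128,515)],[165,60],5)
G=[(98,-60,22),(76,-60,22),(-76,-60,22),(-98,-60,22)]
def g(v,w):
    r=[]
    if 't' in w:r.append(proj('top',place(v,G))-gt)
    if 's' in w:r.append(proj('side',place(v,G))-gs)
    return np.concatenate(r).ravel()
for w in('t','s','ts'):
    k=least_squares(g,[550,330,-10],args=(w,));print(w,k.x.round(1),k.cost.round(2),k.fun.round(1))
v=k.x;np.save("gr.npy",v)
box=lambda a,b,z:[(a,-60,z),(a,200,z),(b,200,z),(b,-60,z),(a,-60,z)]
L=[place(v,box(a,b,z)) for a,b in((76,98),(-98,-76)) for z in(0,22)]+[place(v,[(-76,64,z),(76,64,z)]) for z in (0,62)]+[place(v,[(-30,15,85),(-30,-15,85),(30,-15,85),(30,15,85)])]
crop('top',t,60,140,130,97,6,L,"pics/o_gt.png");crop('side',s,165,60,95,110,5,L,"pics/o_gs.png")
# lid
uv=pt((246,249),[205,170],8);print("knob top",unproj('top',uv,95))
uv=pt((249,251),[205,170],8);print("lid plate",unproj('top',uv,61))
hs=s[170:225,210:275];
k=(s[175:200,230:256].max(2)<60);yy,xx=np.nonzero(k);print("side knob mid",unproj('side',(xx.mean()+230,yy.mean()+175),84),k.sum())
cv2.imwrite("pics/bowl_s.png",cv2.resize(hs,None,fx=8,fy=8,interpolation=cv2.INTER_CUBIC))
E
python3 fit.py
python3 - <<'E'
import cv2
import numpy as np
a=cv2.imread("pics/o_rt.png");b=cv2.imread("pics/o_rs.png");cv2.imwrite("pics/r2.png",cv2.resize(np.vstack([a[:, :720],b[:,:720]]),None,fx=.5,fy=.5))
E
```

```text
t [ 555.6 -307.5  -45.4   -1.6] 1.18
s [ 558.2 -302.3  -45.2    3.1] 1.29
ts [ 555.7 -305.1  -45.3    7.1] 3.36
t [530.2 310.8  -8.6] 0.37 [ 0.2 -0.1 -0.1 -0.6  0.1  0.6 -0.2  0. ]
s [531.2 313.7 -11.4] 1.52 [ 1.  -0.  -0.1 -0.5  0.   0.8 -1.  -0.4]
ts [529.8 311.7  -9.3] 3.92 [ 0.2  0.3 -0.2 -0.2 -0.5  0.9 -0.9  0.3  1.3 -0.3  0.2 -0.6  0.6  1.6
 -0.4  0.6]
knob top [509.29578847  38.34000345  95.        ]
lid plate [509.99136345  38.62564567  61.        ]
side knob mid [507.54752732  32.18176739  84.        ] 54
```

View pics/o_rt.png

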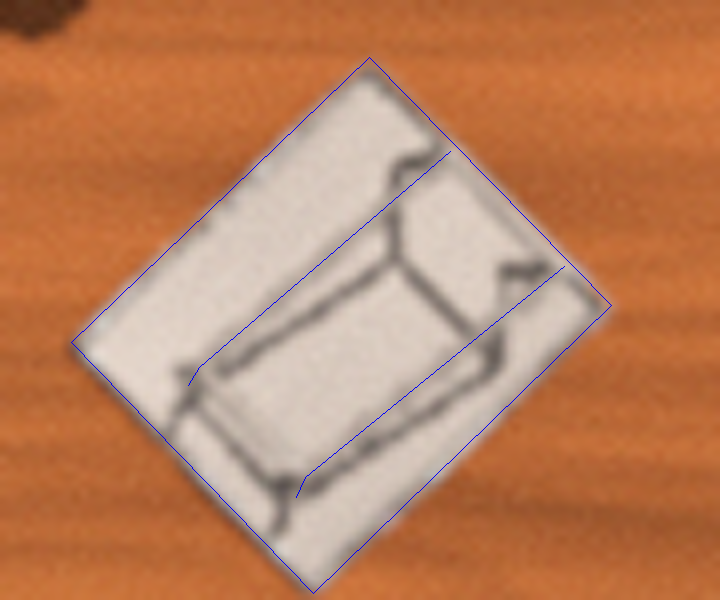

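View pics/o_rs.png

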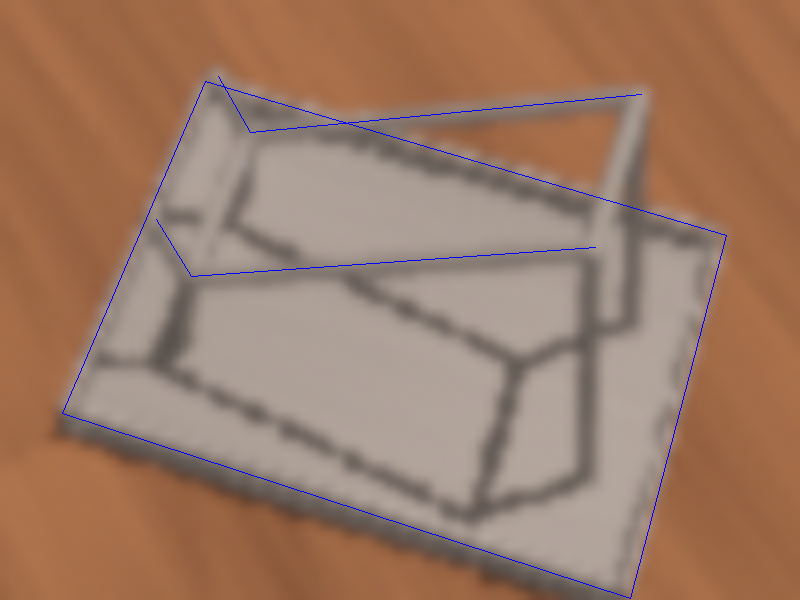

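View pics/o_gt.png

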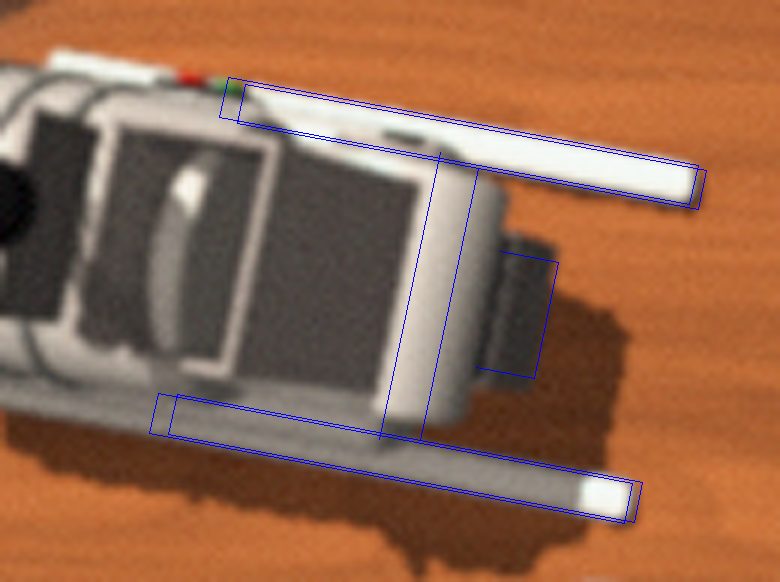

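View pics/o_gs.png

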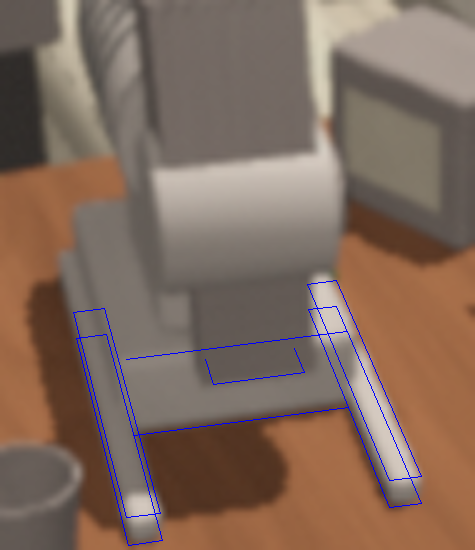

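View pics/bowl_s.png

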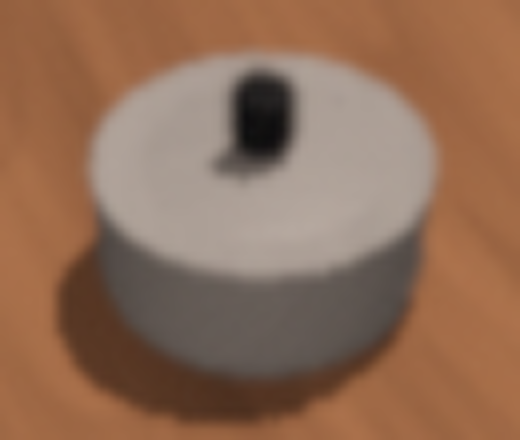

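```bash
cat > go.py <<'E'
import sys
from h import *
def go(x,y,z,psi):
    s=env.state();p=s["ee_pos"];R0=R.from_euler('xyz',s["ee_rot"],degrees=True).as_matrix()
    d=R0.T@(np.array([x,y,z])-p); a=s["ee_rot"][2]
    print("at",p.round(1),s["ee_rot"].round(1),"w",s["gripper_width"].round(1),"F",s["force"].round(1),"t",s["time_s"],"q",s["qpos"].round(0))
    print("delta m",(d/1000).round(4),"turn",round((a-psi+180)%360-180,1))
go(*map(float,sys.argv[1:5]))
E
python3 go.py 509.3 38.3 150 134.7
```

```text
Traceback (most recent call last):
  File "go.py", line 8, in <module>
    go(*map(float,sys.argv[1:5]))
    ~~^^^^^^^^^^^^^^^^^^^^^^^^^^^
  File "go.py", line 6, in go
    print("at",p.round(1),s["ee_rot"].round(1),"w",s["gripper_width"].round(1),"F",s["force"].round(1),"t",s["time_s"],"q",s["qpos"].round(0))
                                                   ^^^^^^^^^^^^^^^^^^^^^^^^
AttributeError: 'float' object has no attribute 'round'
```

```bash
sed -i 's/s\["gripper_width"\].round(1)/round(s["gripper_width"],1)/' go.py; python3 go.py 509.3 38.3 150 134.7
```

```text
at [148.8 555.4 231. ] [180.  -0. 165.] w 91.5 F [ 0.1  0.  -0. ] t 1.4 q [74. 18. 90.  0. 72. -1.]
delta m [-0.482  -0.4062  0.0809] turn 30.3
```

>>> {"api": "jog_arm", "payload": {"deltas": [[[-0.03,-0.025,0,2,0.0912],[-0.06,-0.05,0,4,0.0912],[-0.09,-0.075,0,6,0.0912],[-0.12,-0.1,0,8,0.0912],[-0.15,-0.126,0,10,0.0912],[-0.18,-0.151,0,12,0.08],[-0.21,-0.177,0,14,0.07],[-0.24,-0.202,0,16,0.06],[-0.27,-0.227,0,18,0.06],[-0.3,-0.253,0,20,0.06],[-0.33,-0.278,0,22,0.06],[-0.36,-0.303,0,24,0.06],[-0.39,-0.329,0.01,26,0.06],[-0.42,-0.354,0.03,28,0.06],[-0.45,-0.379,0.05,30.3,0.06],[-0.475,-0.4,0.07,30.3,0.06],[-0.482,-0.4062,0.081,30.3,0.06],[-0.482,-0.4062,0.081,30.3,0.06],[-0.482,-0.4062,0.081,30.3,0.06]]], "grip_force": 10}}

```text
time_s: 2.98
ee_pos: [508.7, 38.3, 149.5]
ee_rot: [-179.9, -0.1, 134.6]
force: [-0.6, -0.5, 0.5]
gripper_width: 60.1
```

```bash
python3 go.py 509.3 38.3 88 134.7
python3 - <<'E'
from h import *
i=env.grab_frame("top")[:,:,::-1].copy();crop('top',i,150,110,200,150,4,[],"pics/a1.png")
i=env.grab_frame("side")[:,:,::-1].copy();crop('side',i,180,110,140,110,5,[],"pics/a1s.png")
E
```

```text
at [508.7  38.3 149.5] [-1.799e+02 -1.000e-01  1.346e+02] w 60.1 F [-0.6 -0.5  0.5] t 2.9833 q [  3.  17. 105.   0.  59. -42.]
delta m [-0.0006  0.0005  0.0614] turn -0.1
```

View pics/a1s.png

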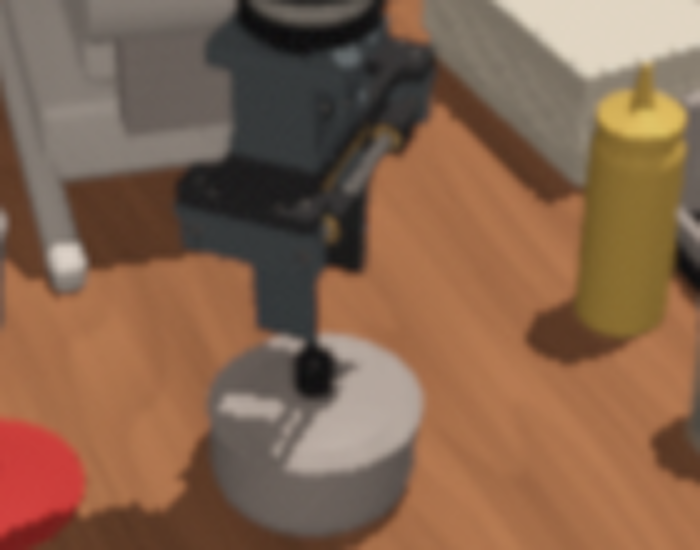

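View pics/a1.png

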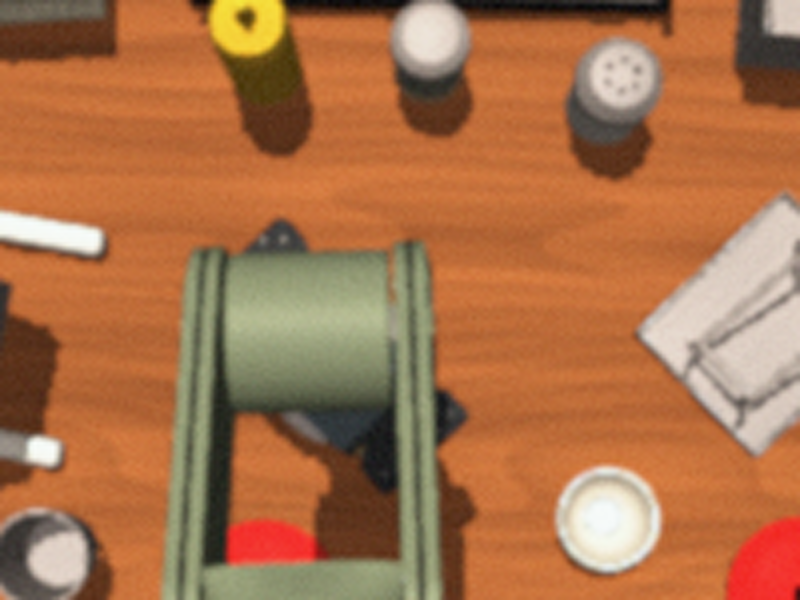

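Side view: the knob at crop (313,370) lies directly under the jaws and the lid is undisturbed. Descend and grip.

>>> {"api": "jog_arm", "payload": {"deltas": [[[0,0.0005,0.02,0,0.06],[0,0.0005,0.04,0,0.06],[0,0.0005,0.055,0,0.06],[0,0.0005,0.0615,0,0.06],[0,0.0005,0.0615,0,0.06],[0,0.0005,0.0615,0,0.045],[0,0.0005,0.0615,0,0.035],[0,0.0005,0.0615,0,0.028],[0,0.0005,0.0615,0,0.022],[0,0.0005,0.0615,0,0.015],[0,0.0005,0.0615,0,0.015],[0,0.0005,0.0615,0,0.015],[0,0.0005,0.0615,0,0.015]]], "grip_force": 12}}

```text
time_s: 4.17
ee_pos: [510.0, 38.7, 88.8]
ee_rot: [180.0, 0.0, 134.7]
force: [-0.5, 0.4, 3.1]
gripper_width: 23.8
```

```bash
python3 go.py 509.3 38.3 220 134.7
```

```text
at [510.   38.7  88.8] [180.    0.  134.7] w 23.8 F [-0.5  0.4  3.1] t 4.1667 q [  3.  21. 109.   0.  50. -42.]
delta m [ 1.000e-04 -6.000e-04 -1.312e-01] turn -0.0
```

>>> {"api": "jog_arm", "payload": {"deltas": [[[0,0,-0.004,0,0.015],[0,0,-0.01,0,0.015],[0,0,-0.02,0,0.015],[0,0,-0.035,0,0.015],[0,0,-0.05,0,0.015],[0,0,-0.07,0,0.015],[0,0,-0.09,0,0.015],[0,0,-0.11,0,0.015],[0,0,-0.122,0,0.015],[0,0,-0.13,0,0.015],[0,0,-0.13,0,0.015],[0,0,-0.13,0,0.015]]]}}

```text
time_s: 5.17
ee_pos: [509.4, 38.6, 218.5]
ee_rot: [180.0, 0.0, 134.7]
force: [-0.0, -0.1, -2.3]
gripper_width: 23.5
```

```bash
python3 go.py 543 -291.3 180 134.7
python3 - <<'E'
from h import *
i=env.grab_frame("side")[:,:,::-1].copy();crop('side',i,180,90,140,130,4,[],"pics/a2s.png")
E
```

```text
at [509.4  38.6 218.5] [180.    0.  134.7] w 23.5 F [-0.  -0.1 -2.3] t 5.1667 q [  3.  13.  99.   0.  68. -42.]
delta m [-0.2581 -0.2082  0.0385] turn -0.0
```

View pics/a2s.png

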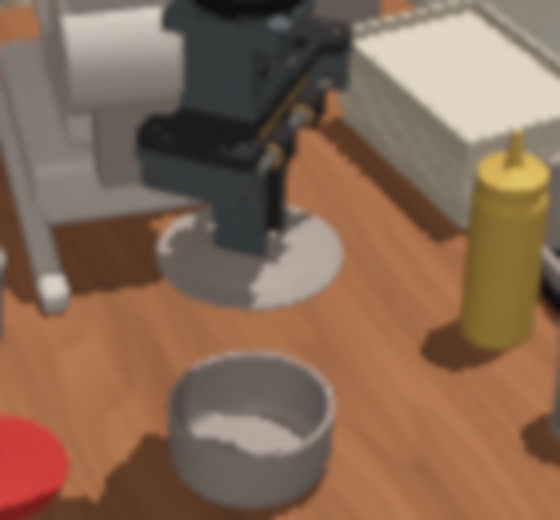

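Lid is lifted level at crop (250,255); the open bowl stays at (250,430). Carry it to the rest.

>>> {"api": "jog_arm", "payload": {"deltas": [[[-0.005,-0.004,0,0,0.015],[-0.018,-0.0145,0,0,0.015],[-0.036,-0.029,0,0,0.015],[-0.056,-0.045,0,0,0.015],[-0.077,-0.062,0,0,0.015],[-0.098,-0.079,0,0,0.015],[-0.119,-0.096,0,0,0.015],[-0.14,-0.113,0.005,0,0.015],[-0.161,-0.13,0.01,0,0.015],[-0.182,-0.147,0.015,0,0.015],[-0.203,-0.164,0.02,0,0.015],[-0.222,-0.179,0.025,0,0.015],[-0.238,-0.192,0.03,0,0.015],[-0.249,-0.201,0.034,0,0.015],[-0.2555,-0.206,0.037,0,0.015],[-0.258,-0.208,0.0385,0,0.015],[-0.258,-0.208,0.0385,0,0.015],[-0.258,-0.208,0.0385,0,0.015]]]}}

```text
time_s: 6.72
ee_pos: [543.2, -290.2, 179.8]
ee_rot: [180.0, -0.1, 134.7]
force: [-0.7, -0.3, -0.6]
gripper_width: 23.4
```

```bash
python3 go.py 543 -291.3 125 134.7
python3 - <<'E'
from h import *
v=[556,-304.5,-45.3]
i=env.grab_frame("side")[:,:,::-1].copy();crop('side',i,245,190,130,130,5,[],"pics/a3s.png")
i=env.grab_frame("top")[:,:,::-1].copy();crop('top',i,290,130,110,100,6,[],"pics/a3t.png")
E
```

```text
at [ 543.2 -290.2  179.8] [ 1.800e+02 -1.000e-01  1.347e+02] w 23.4 F [-0.7 -0.3 -0.6] t 6.7167 q [-29.  24.  89.   0.  68. -74.]
delta m [-0.0007 -0.0009  0.0548] turn 0.0
```

View pics/a3s.png

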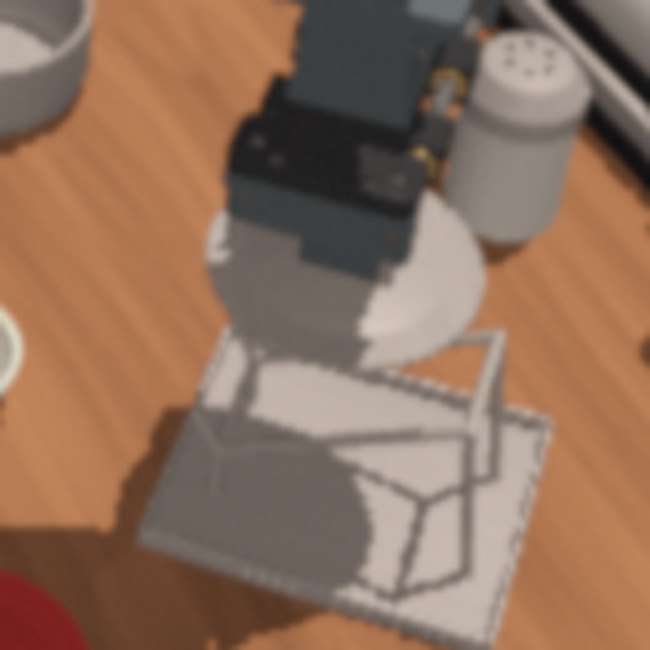

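View pics/a3t.png

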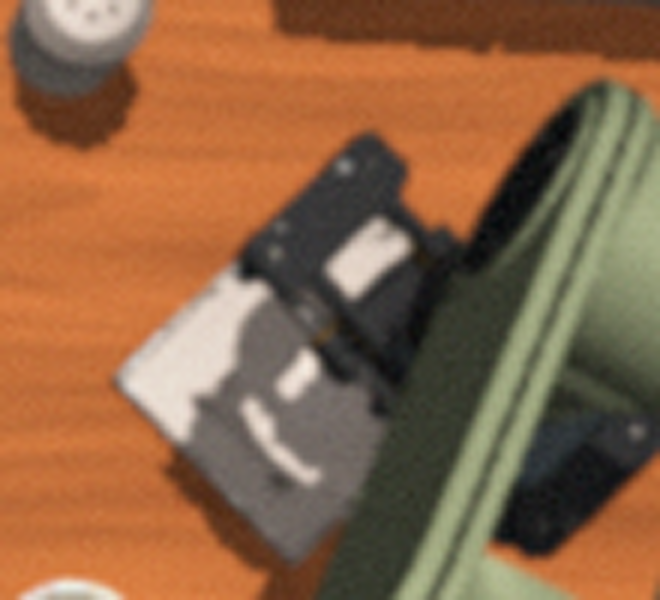

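Side view: the lid is level above the rest with hooks and wires clear below it. Lower to just above contact, then slowly.

>>> {"api": "jog_arm", "payload": {"deltas": [[[-0.0007,-0.0009,0.01,0,0.015],[-0.0007,-0.0009,0.022,0,0.015],[-0.0007,-0.0009,0.034,0,0.015],[-0.0007,-0.0009,0.044,0,0.015],[-0.0007,-0.0009,0.05,0,0.015],[-0.0007,-0.0009,0.053,0,0.015],[-0.0007,-0.0009,0.055,0,0.015],[-0.0007,-0.0009,0.057,0,0.015],[-0.0007,-0.0009,0.059,0,0.015],[-0.0007,-0.0009,0.061,0,0.015],[-0.0007,-0.0009,0.062,0,0.015]]], "grip_force": 8}}

```text
time_s: 7.73
ee_pos: [542.0, -290.8, 118.3]
ee_rot: [180.0, -0.2, 134.7]
force: [-4.0, 4.7, 2.9]
gripper_width: 23.7
```

```bash
python3 go.py 543 -291.3 104 134.7
python3 - <<'E'
from h import *
i=env.grab_frame("side")[:,:,::-1].copy();crop('side',i,245,190,130,130,5,[],"pics/a4s.png")
E
```

```text
at [ 542.  -290.8  118.3] [180.   -0.2 134.7] w 23.7 F [-4.   4.7  2.9] t 7.7333 q [-29.  27.  93.   0.  60. -74.]
delta m [-0.0011  0.0003  0.0143] turn -0.0
```

View pics/a4s.png

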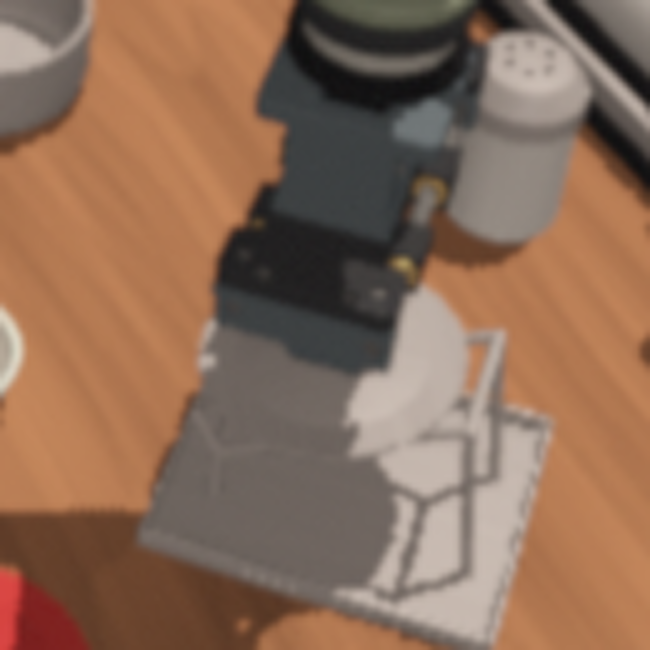

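Contact with the wires is felt (about 6 N along −slope) and the lid is beginning to tilt. Continue down.

>>> {"api": "jog_arm", "payload": {"deltas": [[[0,0,0.001,0,0.015],[0,0,0.002,0,0.015],[0,0,0.003,0,0.015],[0,0,0.004,0,0.015],[0,0,0.005,0,0.015],[0,0,0.006,0,0.015],[0,0,0.007,0,0.015],[0,0,0.007,0,0.015]]], "grip_force": 6}}

```text
time_s: 8.45
ee_pos: [543.3, -292.2, 110.8]
ee_rot: [180.0, 0.0, 134.7]
force: [-2.8, 2.4, 0.0]
gripper_width: 23.7
```

```bash
python3 go.py 543 -291.3 104 134.7
python3 - <<'E'
from h import *
i=env.grab_frame("side")[:,:,::-1].copy();crop('side',i,245,190,130,130,5,[],"pics/a5s.png")
E
```

```text
at [ 543.3 -292.2  110.8] [180.    0.  134.7] w 23.7 F [-2.8  2.4  0. ] t 8.45 q [-29.  27.  94.   0.  59. -74.]
delta m [0.0009 0.0005 0.0068] turn 0.0
```

View pics/a5s.png

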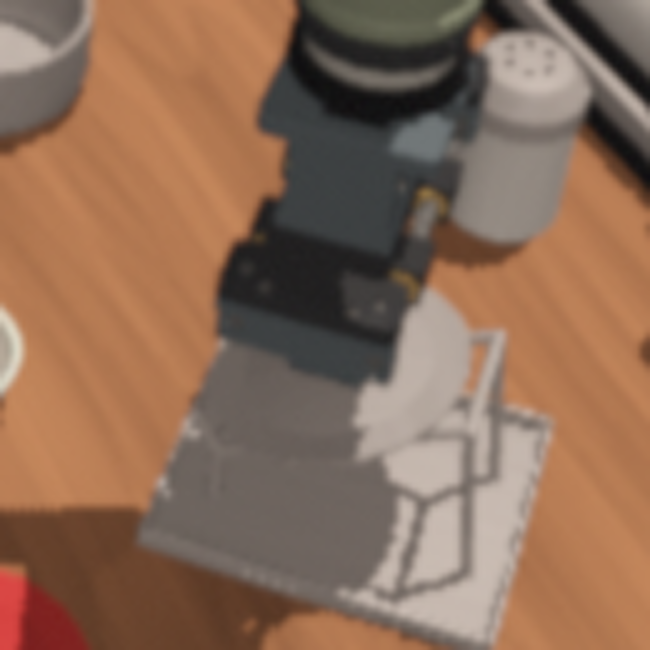

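>>> {"api": "jog_arm", "payload": {"deltas": [[[0,0,0.001,0,0.015],[0,0,0.002,0,0.015],[0,0,0.003,0,0.015],[0,0,0.004,0,0.015],[0,0,0.005,0,0.015],[0,0,0.006,0,0.015],[0,0,0.0065,0,0.015],[0,0,0.0065,0,0.015]]], "grip_force": 6}}

```text
time_s: 9.17
ee_pos: [543.2, -292.2, 104.2]
ee_rot: [180.0, 0.0, 134.7]
force: [-1.6, 1.5, 0.4]
gripper_width: 23.7
```

```bash
python3 go.py 537.3 -285.6 99.4 134.7
python3 - <<'E'
from h import *
i=env.grab_frame("side")[:,:,::-1].copy();crop('side',i,245,190,130,130,5,[],"pics/a6s.png")
E
```

```text
at [ 543.2 -292.2  104.2] [180.    0.  134.7] w 23.7 F [-1.6  1.5  0.4] t 9.1667 q [-29.  28.  94.  -0.  58. -74.]
delta m [0.0089 0.0005 0.0048] turn 0.0
```

View pics/a6s.png

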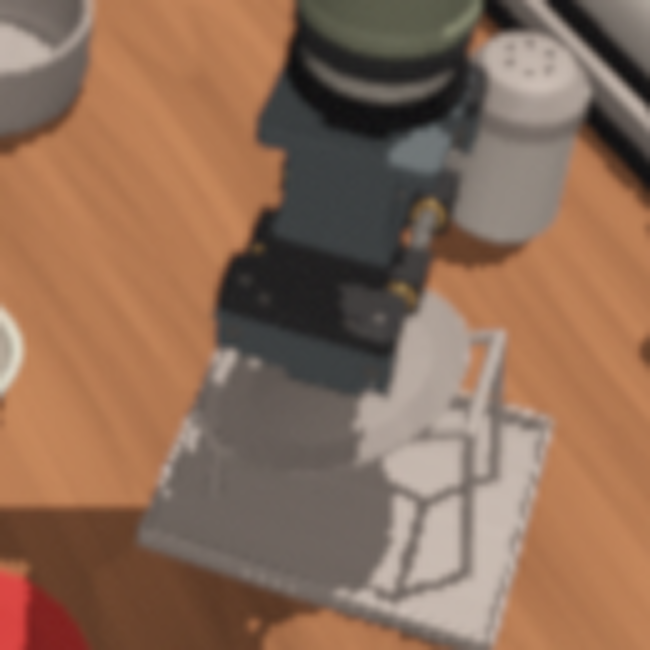

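The lid is now tilted most of the way. Next, slide it along the slope towards the hooks.

>>> {"api": "jog_arm", "payload": {"deltas": [[[0.001,0.0005,0.0008,0,0.015],[0.002,0.0005,0.0016,0,0.015],[0.003,0.0005,0.0024,0,0.015],[0.004,0.0005,0.003,0,0.015],[0.005,0.0005,0.0036,0,0.015],[0.006,0.0005,0.0042,0,0.015],[0.007,0.0005,0.0048,0,0.015],[0.008,0.0005,0.0053,0,0.015],[0.009,0.0005,0.0058,0,0.015],[0.009,0.0005,0.0058,0,0.015]]], "grip_force": 6}}

```text
time_s: 10.05
ee_pos: [539.4, -287.5, 100.4]
ee_rot: [179.9, 0.5, 134.7]
force: [4.1, -4.4, 5.5]
gripper_width: 24.0
```

```bash
python3 go.py 537.3 -285.6 99.4 134.7
python3 - <<'E'
from h import *
i=env.grab_frame("side")[:,:,::-1].copy();crop('side',i,245,190,130,130,5,[],"pics/a7s.png")
E
```

```text
at [ 539.4 -287.5  100.4] [179.9   0.5 134.7] w 24.0 F [ 4.1 -4.4  5.5] t 10.05 q [-29.  27.  95.  -0.  57. -74.]
delta m [ 0.0028 -0.0001  0.001 ] turn 0.0
```

View pics/a7s.png

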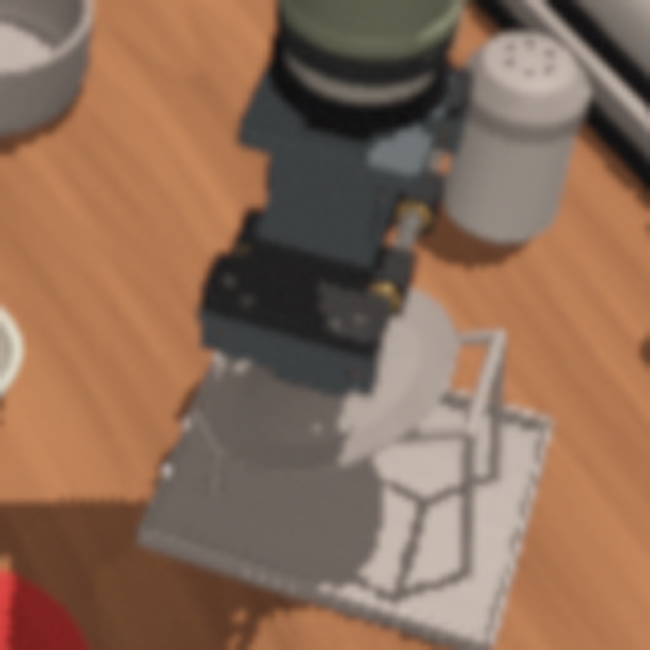

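```bash
cat > ov.py <<'E'
from h import *
import sys
def lidlines(v,sx=0,tilt=30):
    n=np.array([-np.sin(np.radians(tilt)),0,np.cos(np.radians(tilt))]);s=np.array([n[2],0,-n[0]]);O=np.array([-14.6+sx*.866,0,72.6+sx*.5])
    a=np.linspace(0,2*np.pi,60);yv=np.array([0,1,0])
    L=[O+h*n+r*(np.cos(a)[:,None]*s+np.sin(a)[:,None]*yv) for r,h in((62,3),(12,37))]
    return [place(v,l) for l in L]
if __name__=="__main__":
    v=[556,-304.5,-45.3]
    i=env.grab_frame("side")[:,:,::-1].copy();crop('side',i,265,230,90,90,7,lidlines(v,float(sys.argv[1]),float(sys.argv[2])),sys.argv[3])
E
python3 ov.py 3 30 pics/b1.png
```

```text
(no output)
```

View pics/b1.png

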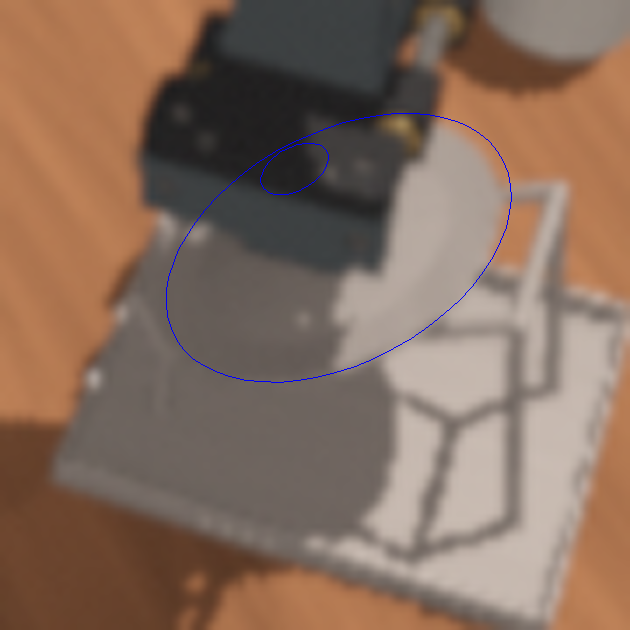

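The overlay shows the lid tilted about 30° within about 1 px of the nominal seat, and the force shows contact at the hooks. Press lightly into the wires to flatten it, then open slowly.

>>> {"api": "jog_arm", "payload": {"deltas": [[[0,0,0.0008,0,0.015],[-0.0005,0,0.0016,0,0.015],[-0.001,0,0.0024,0,0.015],[-0.001,0,0.003,0,0.015],[-0.001,0,0.003,0,0.015]]], "grip_force": 4}}

```text
time_s: 10.57
ee_pos: [538.5, -286.5, 97.6]
ee_rot: [180.0, 0.2, 134.7]
force: [-0.7, -1.3, 12.1]
gripper_width: 24.0
```

```bash
python3 go.py 537.3 -285.6 99.4 134.7; python3 ov.py 0 30 pics/b2.png
```

```text
at [ 538.5 -286.5   97.6] [180.    0.2 134.7] w 24.0 F [-0.7 -1.3 12.1] t 10.5667 q [-29.  28.  96.  -0.  57. -74.]
delta m [ 0.0015 -0.0002 -0.0018] turn 0.0
```

View pics/b2.png

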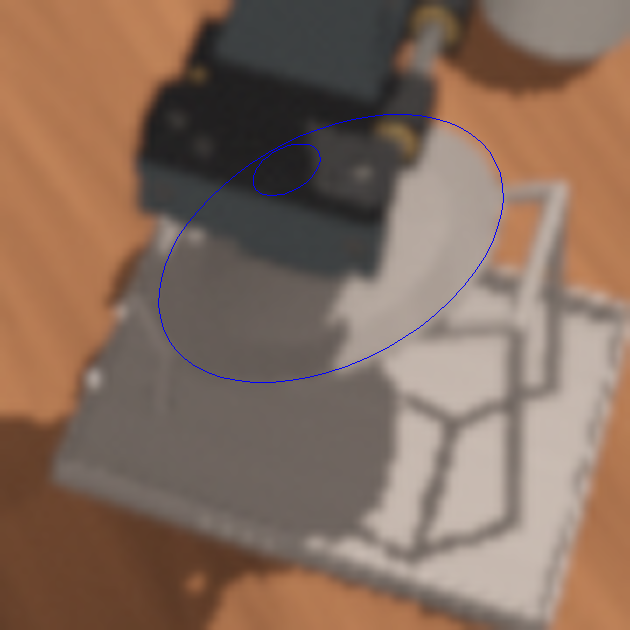

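The overlay at the nominal seat matches the lid edge all round, and 12 N confirms it is flat. Release and rise.

>>> {"api": "jog_arm", "payload": {"deltas": [[[0,0,-0.001,0,0.015],[0,0,-0.0015,0,0.025],[0,0,-0.0015,0,0.03],[0,0,-0.0015,0,0.04],[0,0,-0.0015,0,0.05],[0,0,-0.0015,0,0.06],[0,0,-0.0015,0,0.06],[0,0,-0.01,0,0.06],[0,0,-0.03,0,0.06],[0,0,-0.055,0,0.06],[0,0,-0.08,0,0.06],[0,0,-0.11,0,0.06],[0,0,-0.12,0,0.06]]]}}

```text
time_s: 11.7
ee_pos: [539.6, -287.2, 220.4]
ee_rot: [179.9, 0.4, 134.7]
force: [1.0, 0.1, 0.6]
gripper_width: 60.0
```

```bash
python3 ov.py 0 30 pics/b3.png
python3 - <<'E'
from h import *
g=np.load("gr.npy");i=env.grab_frame("top")[:,:,::-1].copy();crop('top',i,200,110,200,150,4,[],"pics/b3t.png");crop('top',i,205,170,70,65,8,[],"pics/b3b.png")
E
python3 go.py 500 0 200 80.7
```

```text
at [ 539.  -286.9  218.1] [179.9   0.3 134.7] w 60.4 F [ 0.  -0.1 -1.2] t 11.8 q [-29.  22.  86.  -0.  72. -74.]
delta m [0.2314 0.174  0.0171] turn 54.0
```

View pics/b3.png

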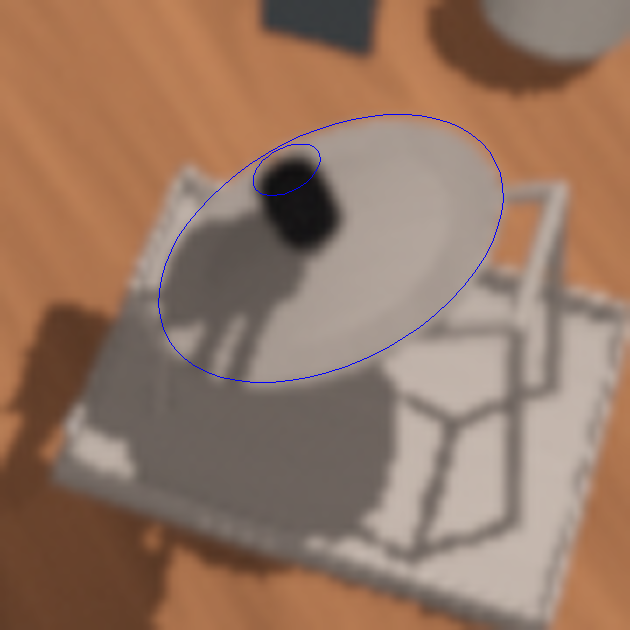

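View pics/b3t.png

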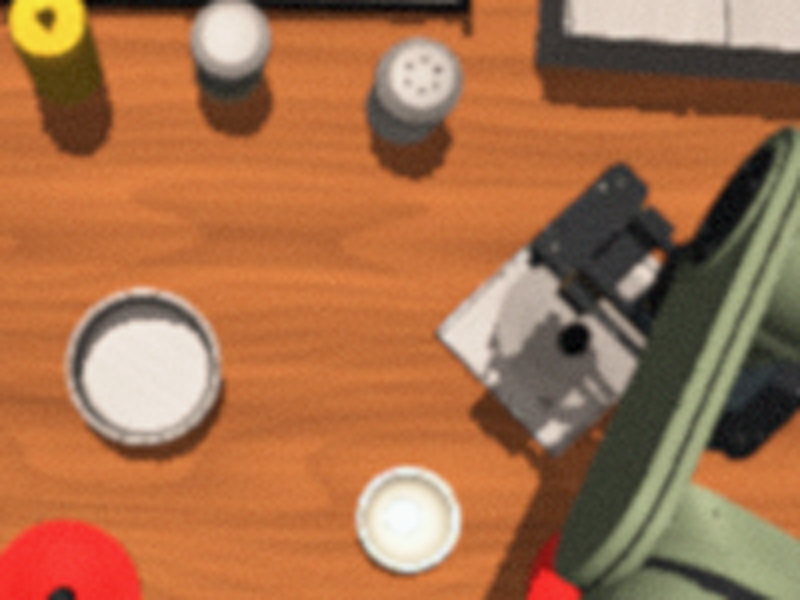

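View pics/b3b.png

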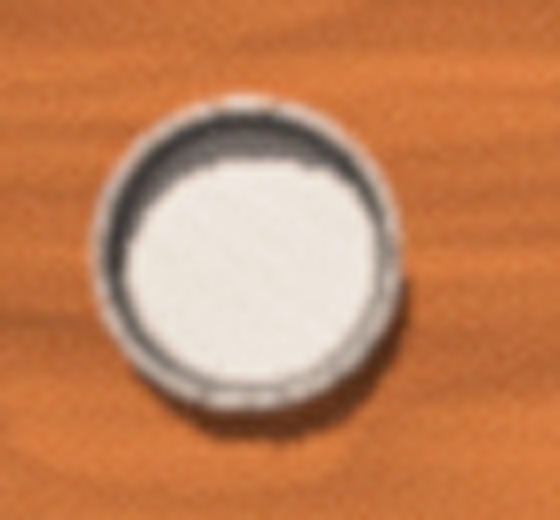

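Seated lid matches the overlay all round with the knob up, and the open bowl is unmoved, with its rim at crop (247,252). Before choosing the push stance I'll check wrist size and height against the grater housing.

Run:
```python
from h import *
print("bowl",unproj('top',(235.4,201.1),58))
i=env.grab_frame("side")[:,:,::-1].copy()
p=env.state()["ee_pos"]
for z in range(220,700,40):
    q=proj('side',[p[0],p[1],z])[0];
    if q[1]>0: cv2.circle(i,tuple(int(k) for k in q),2,(0,0,255),-1);cv2.putText(i,str(z),(int(q[0])+4,int(q[1])),0,.3,(255,0,255),1)
cv2.imwrite("pics/b4.png",cv2.resize(i,(800,600)))
j=env.grab_frame("top")[:,:,::-1].copy()
cv2.imwrite("pics/b4t.png",cv2.resize(j,(800,600)))
```

```text
bowl [509.40123161  39.43302758  58.        ]
```

View pics/b4.png

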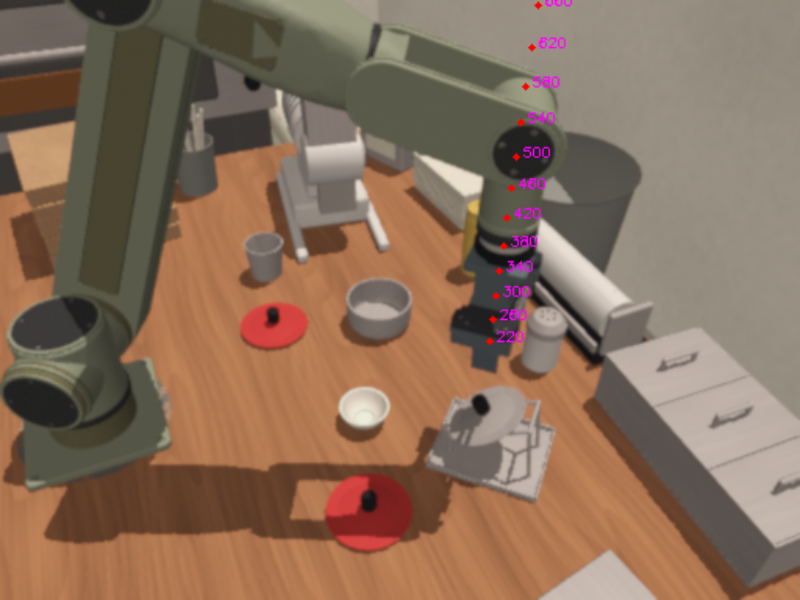

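View pics/b4t.png

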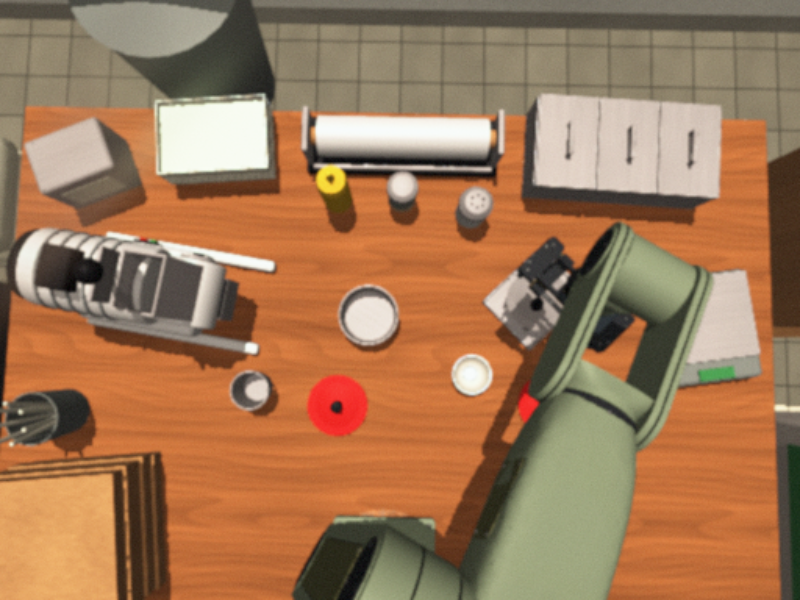

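Wrist fork sits about 285 mm above the TCP. To keep palm and wrist clear of the grater, I'll push with the flat back of the leading finger, jaws open along the push direction, so the bowl centre is 119 mm ahead of the TCP.

```bash
python3 go.py 505.6 -95.5 180 178.4
```

```text
at [ 537.3 -285.8  214.4] [-1.800e+02 -1.000e-01  1.347e+02] w 59.7 F [-0.3  0.  -0.5] t 11.9 q [-29.  22.  86.   0.  72. -74.]
delta m [0.1575 0.1114 0.0346] turn -43.7
```

>>> {"api": "jog_arm", "payload": {"deltas": [[[0.01,0.007,0,-4,0.0912],[0.03,0.021,0,-10,0.0912],[0.055,0.039,0,-16,0.0912],[0.08,0.057,0,-22,0.0912],[0.105,0.074,0.01,-28,0.0912],[0.13,0.092,0.02,-34,0.0912],[0.147,0.104,0.03,-40,0.0912],[0.1575,0.1114,0.034,-43.7,0.0912],[0.1575,0.1114,0.06,-43.7,0.0912],[0.1575,0.1114,0.09,-43.7,0.0912],[0.1575,0.1114,0.12,-43.7,0.0912],[0.1575,0.1114,0.14,-43.7,0.0912],[0.1575,0.1114,0.14,-43.7,0.0912],[0.1575,0.1114,0.14,-43.7,0.0912]]]}}

```text
time_s: 13.07
ee_pos: [504.6, -95.4, 73.7]
ee_rot: [179.9, -0.3, 178.4]
force: [0.2, -0.1, 1.4]
gripper_width: 91.2
```

```bash
python3 go.py 505.6 -95.5 32 178.4;python3 - <<'E'
from h import *
i=env.grab_frame("side")[:,:,::-1].copy();crop('side',i,200,110,160,150,4,[],"pics/c1.png")
E
```

```text
at [504.6 -95.4  73.7] [179.9  -0.3 178.4] w 91.2 F [ 0.2 -0.1  1.4] t 13.0667 q [ -12.   22.  110.    0.   48. -100.]
delta m [-0.0012 -0.0001  0.0417] turn 0.0
```

View pics/c1.png

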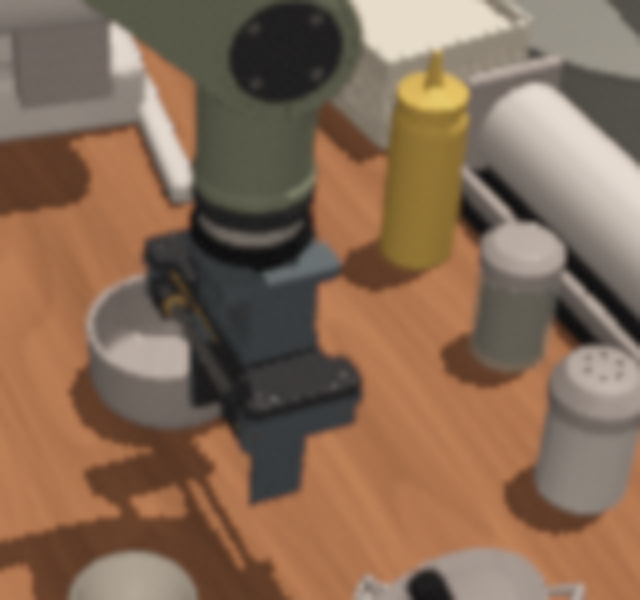

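>>> {"api": "jog_arm", "payload": {"deltas": [[[-0.001,0,0.015,0,0.0912],[-0.001,0,0.03,0,0.0912],[-0.001,0,0.0417,0,0.0912],[-0.001,0,0.0417,0,0.0912],[-0.001,0.004,0.0417,0,0.0912],[-0.001,0.009,0.0417,0,0.0912],[-0.001,0.013,0.0417,0,0.0912],[-0.001,0.016,0.0417,0,0.0912],[-0.001,0.018,0.0417,0,0.0912],[-0.001,0.02,0.0417,0,0.0912],[-0.001,0.023,0.0417,0,0.0912],[-0.001,0.027,0.0417,0,0.0912],[-0.001,0.032,0.0417,0,0.0912],[-0.001,0.037,0.0417,0,0.0912],[-0.001,0.041,0.0417,0,0.0912],[-0.001,0.044,0.0417,0,0.0912],[-0.001,0.045,0.0417,0,0.0912],[-0.001,0.045,0.0417,0,0.0912]]]}}

```text
time_s: 14.62
ee_pos: [508.4, -50.3, 33.8]
ee_rot: [180.0, -0.0, 178.4]
force: [-0.3, -0.9, -0.1]
gripper_width: 90.9
```

```bash
python3 go.py 511 99 32 178.4;python3 - <<'E'
from h import *
i=env.grab_frame("side")[:,:,::-1].copy();crop('side',i,180,110,130,110,5,[],"pics/c2.png")
E
```

```text
at [508.4 -50.3  33.8] [180.   -0.  178.4] w 90.9 F [-0.3 -0.9 -0.1] t 14.6167 q [ -7.  25. 113.   0.  42. -95.]
delta m [0.0015 0.1493 0.0019] turn 0.0
```

View pics/c2.png

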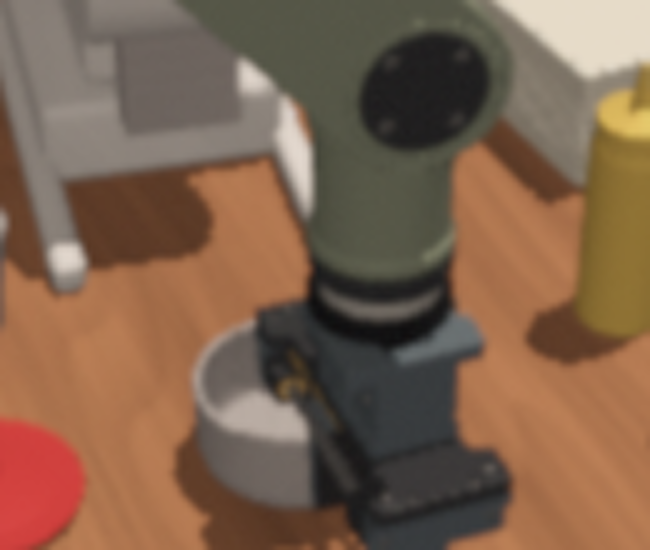

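Bowl is upright in contact with the leading finger, with about 1 N of friction force. Continue pushing.

>>> {"api": "jog_arm", "payload": {"deltas": [[[0.0005,0.002,0,0,0.0912],[0.0005,0.005,0,0,0.0912],[0.0005,0.01,0,0,0.0912],[0.0005,0.016,0,0,0.0912],[0.0005,0.023,0,0,0.0912],[0.001,0.03,0,0,0.0912],[0.001,0.037,0,0,0.0912],[0.001,0.044,0,0,0.0912],[0.001,0.051,0,0,0.0912],[0.001,0.058,0,0,0.0912],[0.001,0.065,0,0,0.0912],[0.0015,0.072,0,0,0.0912],[0.0015,0.079,0,0,0.0912],[0.0015,0.086,0,0,0.0912],[0.0015,0.092,0,0,0.0912],[0.0015,0.097,0,0,0.0912],[0.0015,0.101,0,0,0.0912],[0.0015,0.104,0,0,0.0912],[0.0015,0.105,0,0,0.0912],[0.0015,0.105,0,0,0.0912]]]}}

```text
time_s: 16.33
ee_pos: [510.0, 54.4, 34.0]
ee_rot: [180.0, 0.0, 178.4]
force: [0.4, 0.2, 0.4]
gripper_width: 91.1
```

```bash
python3 go.py 511 99 32 178.4;python3 - <<'E'
from h import *
i=env.grab_frame("side")[:,:,::-1].copy();crop('side',i,160,70,130,110,5,[],"pics/c3.png")
i=env.grab_frame("top")[:,:,::-1].copy();crop('top',i,60,120,200,130,4,[],"pics/c3t.png")
E
```

```text
at [510.   54.4  34. ] [180.    0.  178.4] w 91.1 F [0.4 0.2 0.4] t 16.3333 q [  5.  25. 113.   0.  43. -84.]
delta m [0.0002 0.0446 0.002 ] turn 0.0
```

View pics/c3.png

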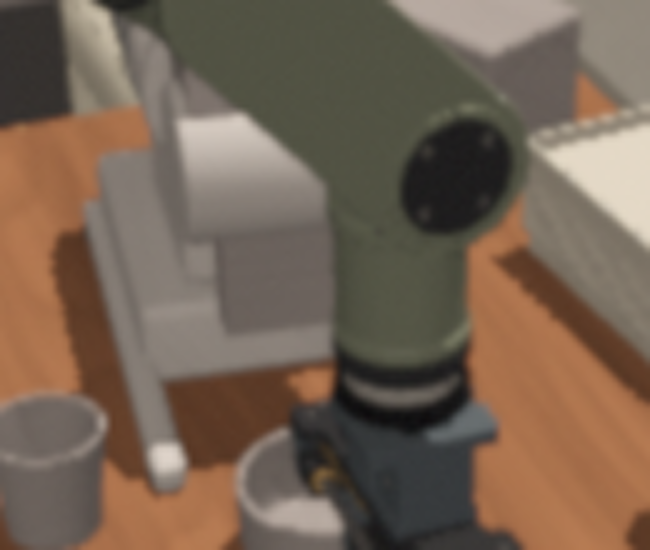

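View pics/c3t.png

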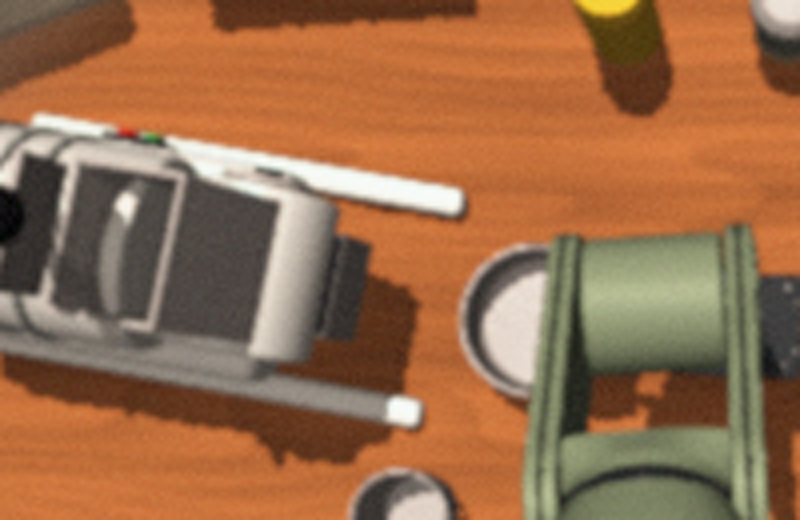

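Run:
```python
from h import *
b=unproj('top',(194.25,199.75),58);g=np.load("gr.npy");a=np.radians(g[2]);d=b[:2]-g[:2]
print(b,"local",d@[np.cos(a),np.sin(a)],d@[-np.sin(a),np.cos(a)],g)
```

```text
[510.64523507 167.56677672  58.        ] local 4.370941966691742 -145.36261681613783 [529.80390244 311.72759305  -9.29244935]
```

The bowl is upright at (510.6,167.6), 4 mm off the grater axis and 145 mm out. Back off, turn to the final push line (82.4°) and line up behind it.

```bash
python3 go.py 494.1 43.7 32 172.4
```

```text
at [510.   54.2  34. ] [180.    0.  178.4] w 91.2 F [ 0.4 -0.8  0.1] t 16.4333 q [  5.  25. 113.   0.  43. -84.]
delta m [ 0.0156 -0.0109  0.002 ] turn 6.0
```

>>> {"api": "jog_arm", "payload": {"deltas": [[[0,-0.006,0,0,0.0912],[0,-0.0109,0,0,0.0912],[0.005,-0.0109,0,0,0.0912],[0.01,-0.0109,0,2,0.0912],[0.0156,-0.0109,0,4,0.0912],[0.0156,-0.0109,0,6,0.0912],[0.0156,-0.0109,0,6,0.0912],[0.0156,-0.0109,0,6,0.0912]]]}}

```text
time_s: 17.1
ee_pos: [493.8, 43.5, 34.0]
ee_rot: [180.0, 0.0, 172.4]
force: [-0.5, -0.3, -0.3]
gripper_width: 91.0
```

```bash
python3 go.py 494.1 43.7 33 172.4;python3 - <<'E'
from h import *
i=env.grab_frame("top")[:,:,::-1].copy();crop('top',i,60,120,200,130,4,[],"pics/c4t.png")
E
```

```text
at [493.8  43.5  34. ] [180.    0.  172.4] w 91.0 F [-0.5 -0.3 -0.3] t 17.1 q [  4.  24. 115.   0.  41. -79.]
delta m [-0.0002  0.0002  0.001 ] turn 0.0
```

View pics/c4t.png

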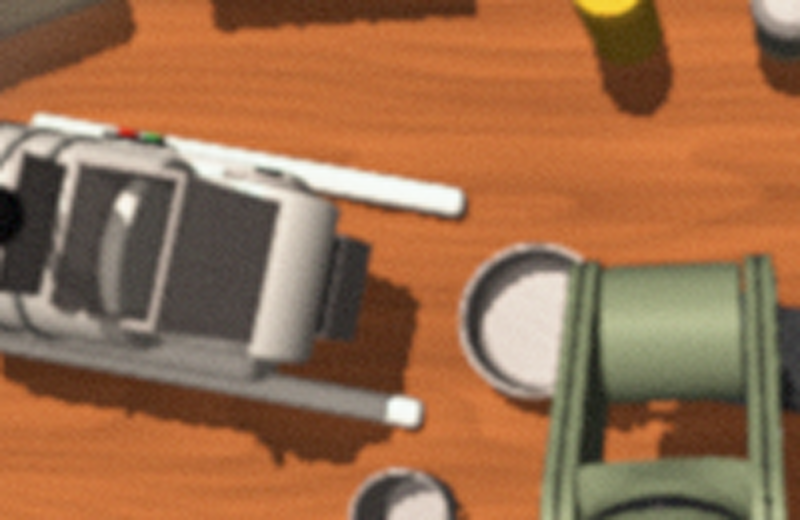

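>>> {"api": "jog_arm", "payload": {"deltas": [[[0,0.004,0,0,0.0912],[0,0.008,0,0,0.0912],[0,0.011,0,0,0.0912],[0,0.014,0,0,0.0912],[0,0.018,0,0,0.0912],[0,0.023,0,0,0.0912],[0,0.029,0,0,0.0912],[0,0.036,0,0,0.0912],[0,0.043,0,0,0.0912],[0,0.05,0,0,0.0912],[0,0.057,0,0,0.0912],[0,0.064,0,0,0.0912],[0,0.071,0,0,0.0912],[0,0.078,0,0,0.0912],[0,0.084,0,0,0.0912],[0,0.09,0,0,0.0912],[0,0.095,0,0,0.0912],[0,0.098,0,0,0.0912],[0,0.1,0,0,0.0912],[0,0.1,0,0,0.0912]]]}}

```text
time_s: 18.82
ee_pos: [507.4, 143.3, 34.0]
ee_rot: [180.0, 0.0, 172.4]
force: [0.3, -1.1, -0.4]
gripper_width: 90.9
```

```bash
cat > bo.py <<'E'
from h import *
import sys
tag=sys.argv[1]
g=np.load("gr.npy");s=env.state();a=np.radians(s["ee_rot"][2]-90)
off=float(sys.argv[2]) if len(sys.argv)>2 else 116
b=s["ee_pos"][:2]+off*np.array([np.cos(a),np.sin(a)]) if len(sys.argv)<5 else np.array(list(map(float,sys.argv[3:5])))
t=np.linspace(0,2*np.pi,60);L=[np.c_[b[0]+r*np.cos(t),b[1]+r*np.sin(t),0*t+z] for r,z in((60,58),(50,0))]
d=b-g[:2];A=np.radians(g[2]);print("bowl",b.round(1),"local",(d@[np.cos(A),np.sin(A)]).round(1),(d@[-np.sin(A),np.cos(A)]).round(1),s["ee_pos"].round(1),s["force"].round(1),s["time_s"])
i=env.grab_frame("side")[:,:,::-1].copy();crop('side',i,160,70,120,110,6,L,f"pics/{tag}s.png");crop('side',i,160,70,120,110,6,[],f"pics/{tag}sn.png")
i=env.grab_frame("top")[:,:,::-1].copy();crop('top',i,80,130,130,97,6,L[:1],f"pics/{tag}t.png")
E
python3 bo.py d1
```

```text
bowl [522.7 258.3] local 1.7 -53.9 [507.4 143.3  34. ] [ 0.3 -1.1 -0.4] 18.8167
```

View pics/d1s.png

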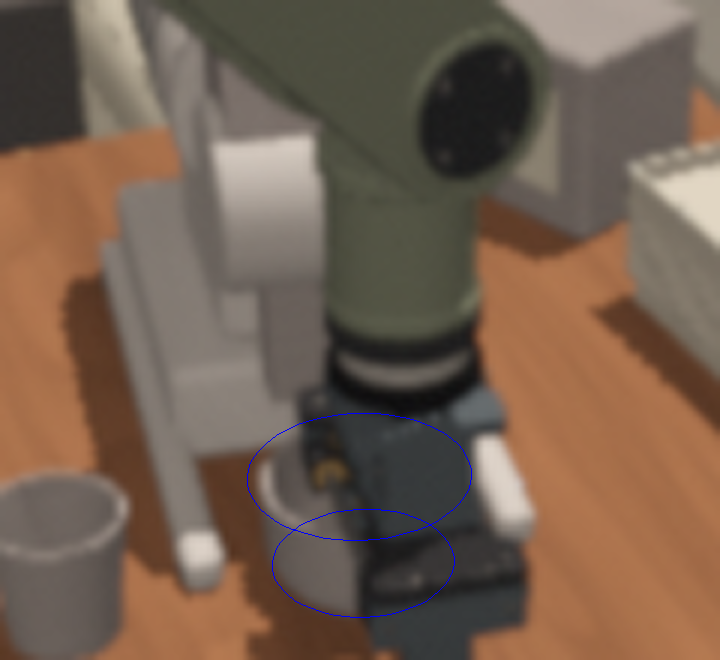

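View pics/d1t.png

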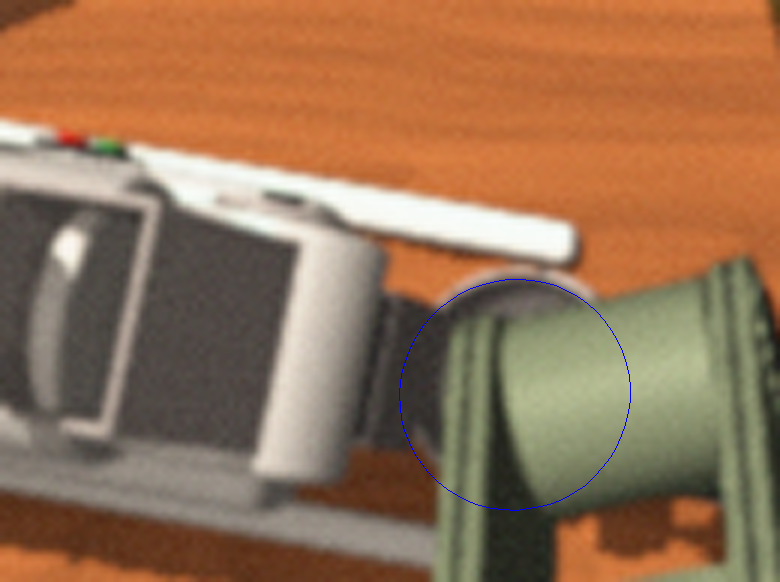

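Run:
```python
from h import *
g=np.load("gr.npy");a=np.radians(g[2])
for n,p,z in(('top',(166.7,193.2),58),('top',(80+520/6-.5,130+266/6-.5),58),('top',(80+520/6-.5,130+251/6-.5),22)):
    b=unproj(n,p,z);d=b[:2]-g[:2];print(b,"local",d@[np.cos(a),np.sin(a)],d@[-np.sin(a),np.cos(a)])
```

```text
[529.08154097 254.22273694  58.        ] local 8.57264388168327 -56.86686257625519
[589.75176113 258.39024693  58.        ] local 67.77374547754755 -42.95739373971733
[602.01545307 267.4830447   22.        ] local 78.4082527214651 -32.00365616663828
```

```bash
python3 bo.py d2 116 528.5 259
```

```text
bowl [528.5 259. ] local 7.2 -52.2 [507.3 142.9  34. ] [-0.2  0.4  0.7] 18.9167
```

View pics/d2s.png

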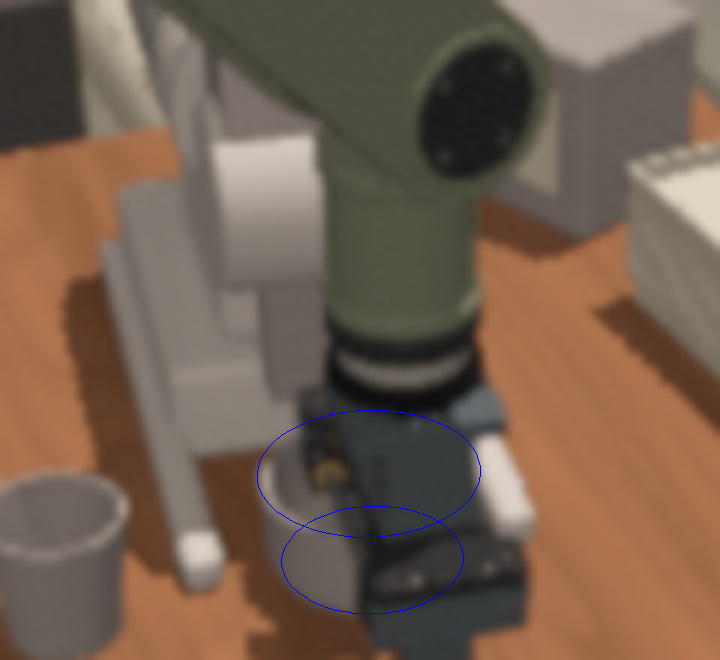

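View pics/d2t.png

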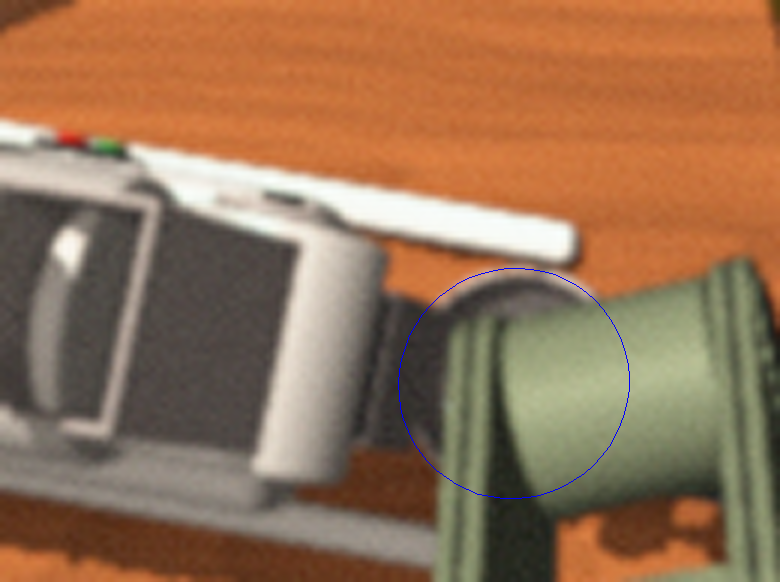

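Bowl is about 7–8 mm off towards the grater's +x at local y about −56: rim at top-view crop (520,266), right foot's edge at y about 250. I'll back off, turn to 88° and push it back towards the axis.

```bash
python3 go.py 527.7 133 34 178
```

```text
at [507.3 142.7  34. ] [180.    0.  172.4] w 91.3 F [ 0.4  0.  -0.6] t 19.0167 q [ 14.  26. 111.   0.  43. -68.]
delta m [-0.0215 -0.0069  0.    ] turn -5.6
```

>>> {"api": "jog_arm", "payload": {"deltas": [[[0,-0.006,0,0,0.0912],[0,-0.012,0,0,0.0912],[-0.005,-0.012,0,-2,0.0912],[-0.012,-0.012,0,-4,0.0912],[-0.0215,-0.012,0,-5.6,0.0912],[-0.0215,-0.01,0,-5.6,0.0912],[-0.0215,-0.007,0,-5.6,0.0912],[-0.0215,-0.007,0,-5.6,0.0912]]]}}

```text
time_s: 19.68
ee_pos: [527.1, 133.1, 33.8]
ee_rot: [180.0, -0.0, 178.0]
force: [-0.6, -0.7, 0.6]
gripper_width: 91.0
```

```bash
python3 bo.py d3 116 529 255
```

```text
bowl [529. 255.] local 8.4 -56.1 [527.1 133.1  33.8] [-0.6 -0.7  0.6] 19.6833
```

View pics/d3s.png

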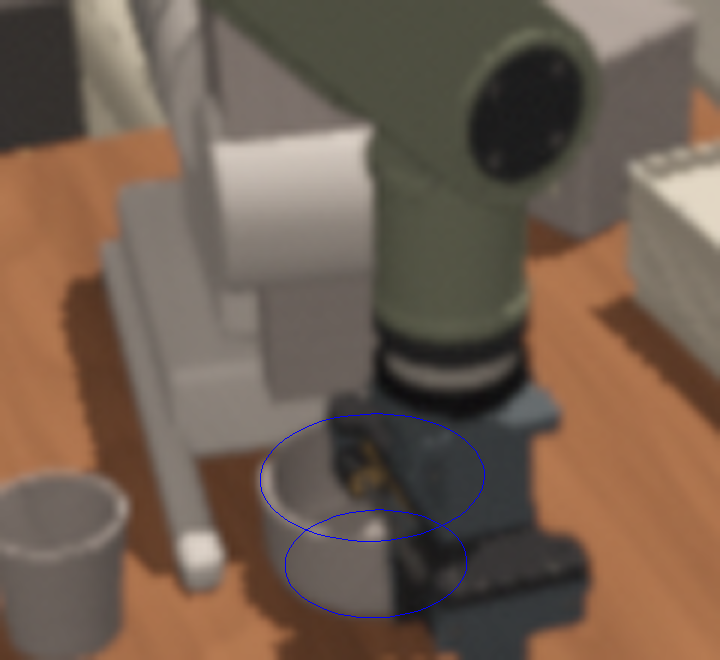

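View pics/d3t.png

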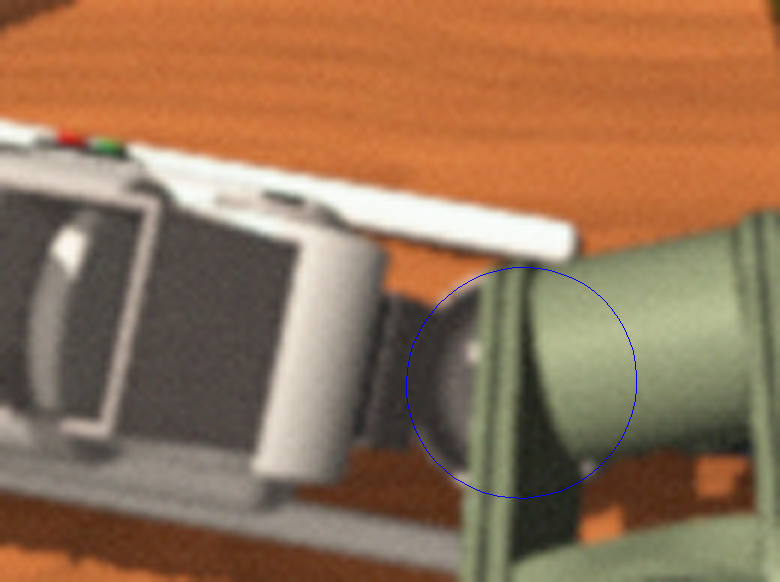

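Overlay matches the bowl at (529,255). Push 36 mm along the corrected line, then check.

>>> {"api": "jog_arm", "payload": {"deltas": [[[0,0.003,0,0,0.0912],[0,0.006,0,0,0.0912],[0,0.009,0,0,0.0912],[0,0.012,0,0,0.0912],[0,0.016,0,0,0.0912],[0,0.02,0,0,0.0912],[0,0.024,0,0,0.0912],[0,0.028,0,0,0.0912],[0,0.032,0,0,0.0912],[0,0.035,0,0,0.0912],[0,0.036,0,0,0.0912],[0,0.036,0,0,0.0912]]]}}

```text
time_s: 20.78
ee_pos: [528.9, 169.4, 33.9]
ee_rot: [180.0, 0.0, 178.0]
force: [-0.2, -0.1, -1.2]
gripper_width: 91.0
```

```bash
python3 bo.py d4 114
```

```text
bowl [532.9 283.4] local 7.6 -27.5 [528.9 169.4  33.9] [-0.2 -0.1 -1.2] 20.7833
```

View pics/d4s.png

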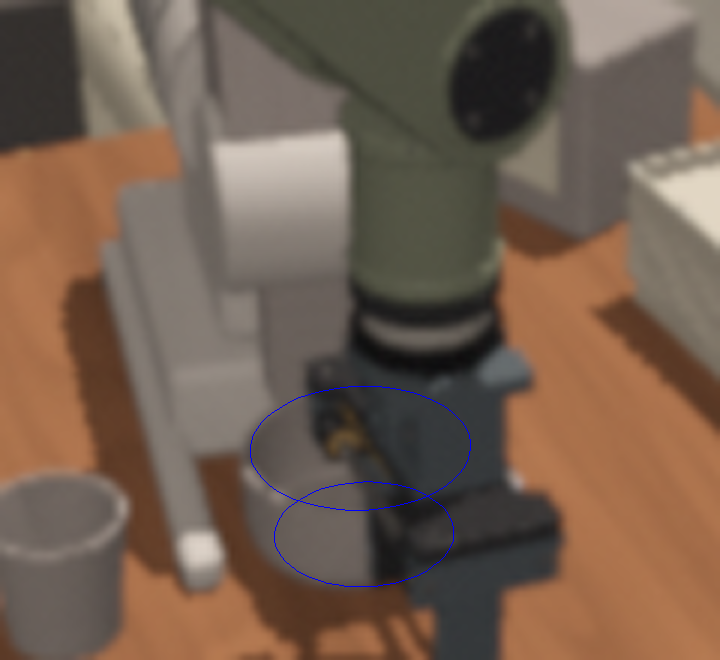

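View pics/d4t.png

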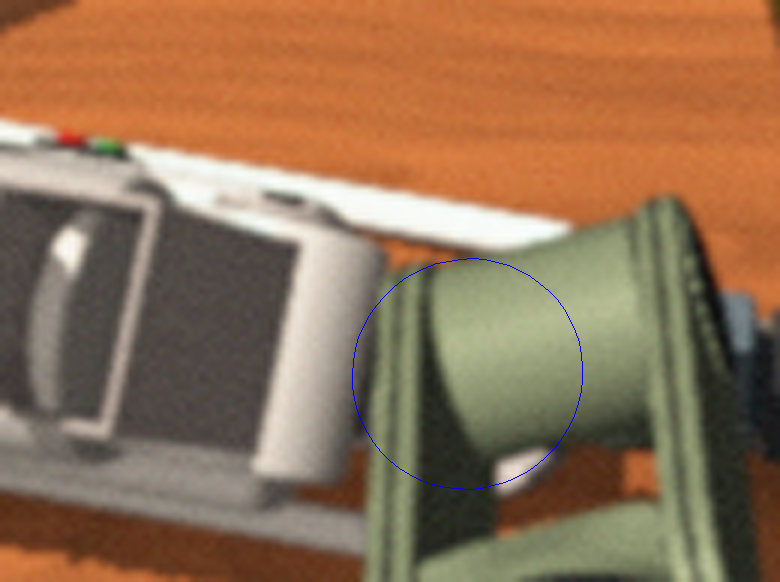

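Now the bowl is at local x about 4, y about −27, and converging on the axis. Continue on the same line in small steps.

>>> {"api": "jog_arm", "payload": {"deltas": [[[0,0.002,0,0,0.0912],[0,0.005,0,0,0.0912],[0,0.008,0,0,0.0912],[0,0.011,0,0,0.0912],[0,0.014,0,0,0.0912],[0,0.016,0,0,0.0912],[0,0.017,0,0,0.0912],[0,0.017,0,0,0.0912]]]}}

```text
time_s: 21.55
ee_pos: [529.5, 186.4, 33.9]
ee_rot: [180.0, 0.0, 178.0]
force: [1.1, 0.7, -1.0]
gripper_width: 91.3
```

```bash
python3 bo.py d5 114
```

```text
bowl [533.4 300.3] local 5.4 -10.7 [529.5 186.4  33.9] [ 1.1  0.7 -1. ] 21.55
```

View pics/d5s.png

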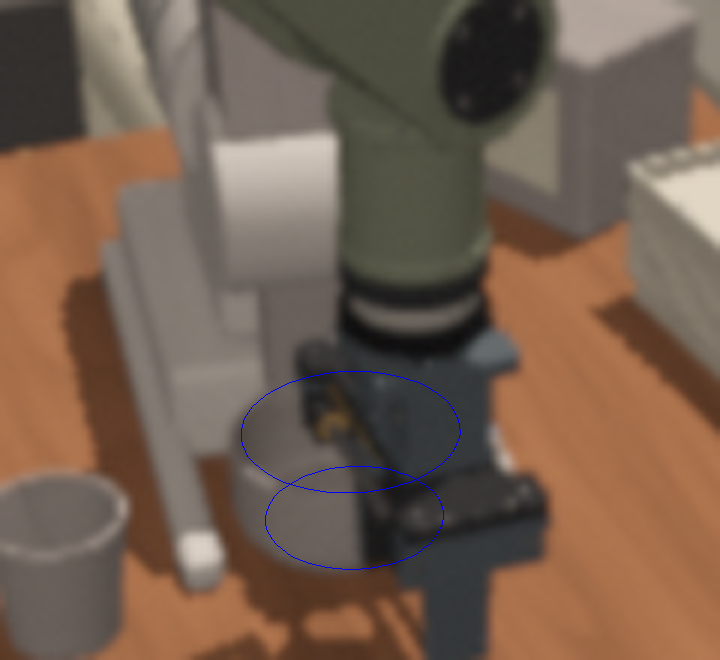

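View pics/d5t.png

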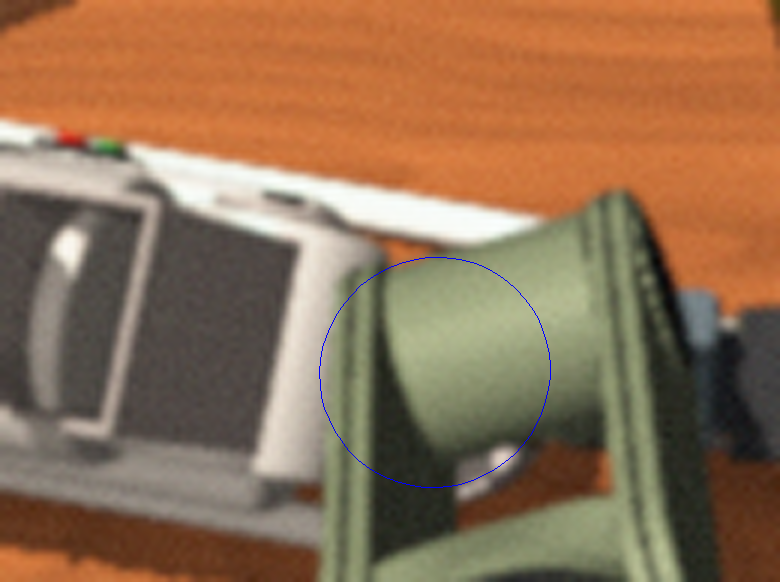

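Bowl now about (1.7,−11). Push 8 mm more.

>>> {"api": "jog_arm", "payload": {"deltas": [[[0,0.002,0,0,0.0912],[0,0.004,0,0,0.0912],[0,0.006,0,0,0.0912],[0,0.008,0,0,0.0912],[0,0.009,0,0,0.0912],[0,0.009,0,0,0.0912],[0,0.009,0,0,0.0912]]]}}

```text
time_s: 22.23
ee_pos: [529.8, 195.3, 33.9]
ee_rot: [180.0, 0.0, 178.0]
force: [-0.5, -0.2, 0.4]
gripper_width: 91.0
```

```bash
python3 bo.py d6 114
```

```text
bowl [533.8 309.2] local 4.4 -1.8 [529.8 195.3  33.9] [-0.5 -0.2  0.4] 22.2333
```

>>> {"api": "jog_arm", "payload": {"deltas": [[[0,-0.003,0,0,0.0912],[0,-0.01,0,0,0.0912],[0,-0.03,0,0,0.0912],[0,-0.06,0,0,0.0912],[0,-0.09,0,0,0.0912],[0,-0.12,-0.02,0,0.0912],[0,-0.15,-0.05,0,0.0912],[0,-0.18,-0.08,0,0.0912],[0,-0.21,-0.11,0,0.0912],[0,-0.24,-0.14,0,0.0912],[0,-0.26,-0.14,0,0.0912],[0,-0.26,-0.14,0,0.0912]]]}}

```text
time_s: 23.33
ee_pos: [521.6, -69.1, 176.4]
ee_rot: [-179.9, 0.3, 177.8]
force: [-0.6, 0.4, -0.7]
gripper_width: 91.3
```

```bash
python3 bo.py d7 114 529.8 311.7
```

```text
bowl [529.8 311.7] local 0.0 -0.0 [521.6 -69.1 176.4] [-0.6  0.4 -0.7] 23.3333
```

View pics/d7s.png

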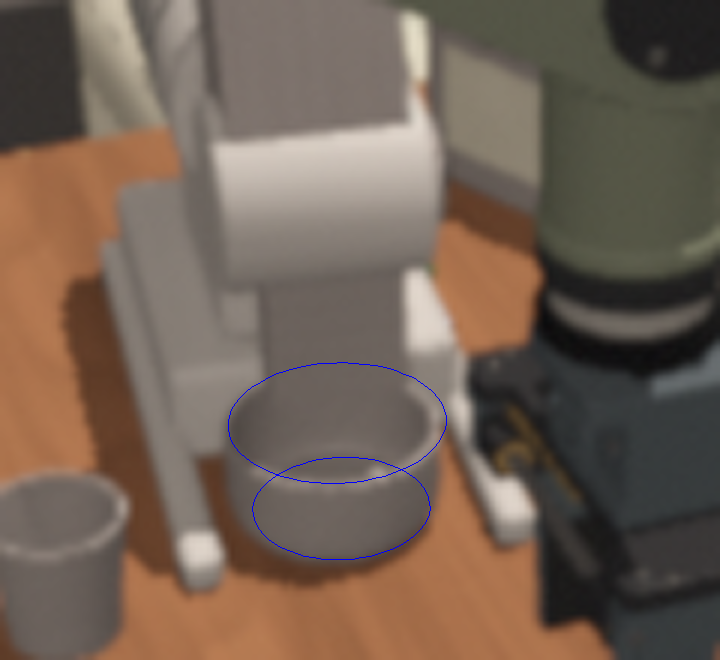

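View pics/d7sn.png

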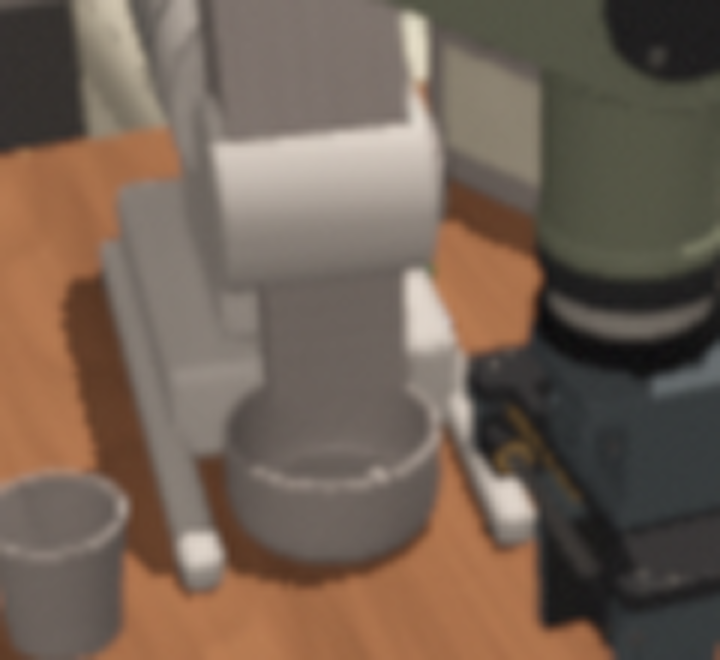

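View pics/d7t.png

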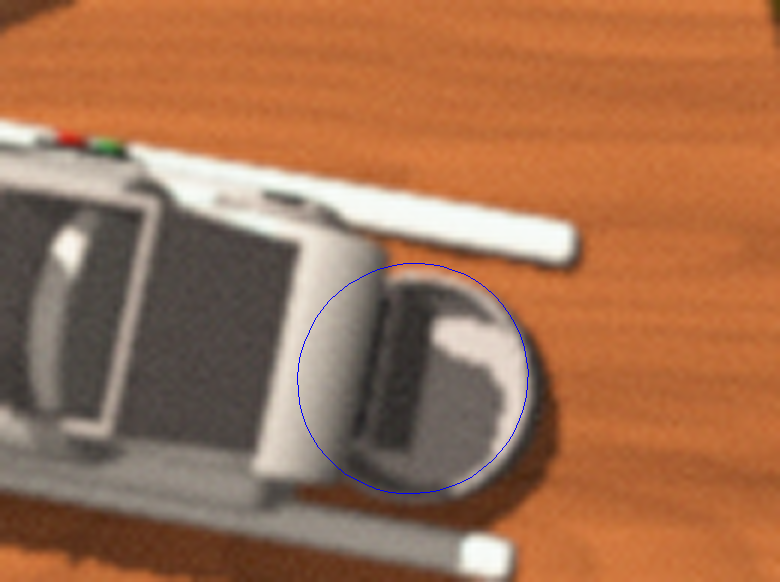

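Retreated. Bowl stands upright between the feet, rim in side view x 226–440. It is about 4 mm short of centre and 2 mm to −x (top-view right rim at 538 vs 528 nominal). One more straight nudge along the grater axis.

```bash
python3 go.py 490.7 85 34 170.7
```

```text
at [520.1 -65.6 173.9] [180.   -0.  177.9] w 91.4 F [-0.4  0.4 -0.2] t 23.4333 q [ -8.  16. 101.   0.  62. -96.]
delta m [0.035  0.1493 0.14  ] turn 7.2
```

>>> {"api": "jog_arm", "payload": {"deltas": [[[0.005,0.02,0.01,1,0.0912],[0.011,0.045,0.03,3,0.0912],[0.018,0.075,0.055,5,0.0912],[0.025,0.105,0.08,7.2,0.0912],[0.031,0.13,0.105,7.2,0.0912],[0.035,0.145,0.125,7.2,0.0912],[0.035,0.1493,0.14,7.2,0.0912],[0.035,0.1493,0.14,7.2,0.0912],[0.035,0.1493,0.14,7.2,0.0912]]]}}

```text
time_s: 24.18
ee_pos: [489.7, 86.4, 32.8]
ee_rot: [-179.9, -0.2, 170.9]
force: [-0.4, -0.4, 0.0]
gripper_width: 91.2
```

```bash
python3 go.py 509.5 200 34 170.7
```

```text
at [489.7  86.4  32.8] [-179.9   -0.2  170.9] w 91.2 F [-0.4 -0.4  0. ] t 24.1833 q [  9.  24. 115.   0.  42. -72.]
delta m [-0.0017  0.1153 -0.0013] turn 0.2
```

>>> {"api": "jog_arm", "payload": {"deltas": [[[0,0.01,0,0,0.0912],[0,0.025,0,0,0.0912],[0,0.042,0,0,0.0912],[0,0.058,0,0,0.0912],[0,0.074,0,0,0.0912],[0,0.088,0,0,0.0912],[0,0.098,0,0,0.0912],[0,0.104,0,0,0.0912],[0,0.108,0,0,0.0912],[0,0.111,0,0,0.0912],[0,0.1125,0,0,0.0912],[0,0.1135,0,0,0.0912],[0,0.1145,0,0,0.0912],[0,0.1155,0,0,0.0912],[0,0.1165,0,0,0.0912],[0,0.1165,0,0,0.0912],[0,0.1165,0,0,0.0912]]]}}

```text
time_s: 25.6
ee_pos: [509.6, 200.5, 34.0]
ee_rot: [180.0, -0.0, 170.8]
force: [0.1, -1.6, 0.9]
gripper_width: 91.2
```

>>> {"api": "jog_arm", "payload": {"deltas": [[[0,-0.003,0,0,0.0912],[0,-0.01,0,0,0.0912],[0,-0.03,0,0,0.0912],[0,-0.06,0,0,0.0912],[0,-0.09,0,0,0.0912],[0,-0.12,-0.02,0,0.0912],[0,-0.15,-0.05,0,0.0912],[0,-0.18,-0.08,0,0.0912],[0,-0.21,-0.11,0,0.0912],[0,-0.24,-0.14,0,0.0912],[0,-0.26,-0.14,0,0.0912],[0,-0.26,-0.14,0,0.0912]]]}}

```text
time_s: 26.6
ee_pos: [468.4, -59.6, 176.2]
ee_rot: [-179.9, 0.3, 170.6]
force: [-0.8, -0.3, -0.0]
gripper_width: 91.1
```

```bash
python3 bo.py d8 114 529.8 311.7
```

```text
bowl [529.8 311.7] local 0.0 -0.0 [468.4 -59.6 176.2] [-0.8 -0.3 -0. ] 26.6
```

View pics/d8s.png

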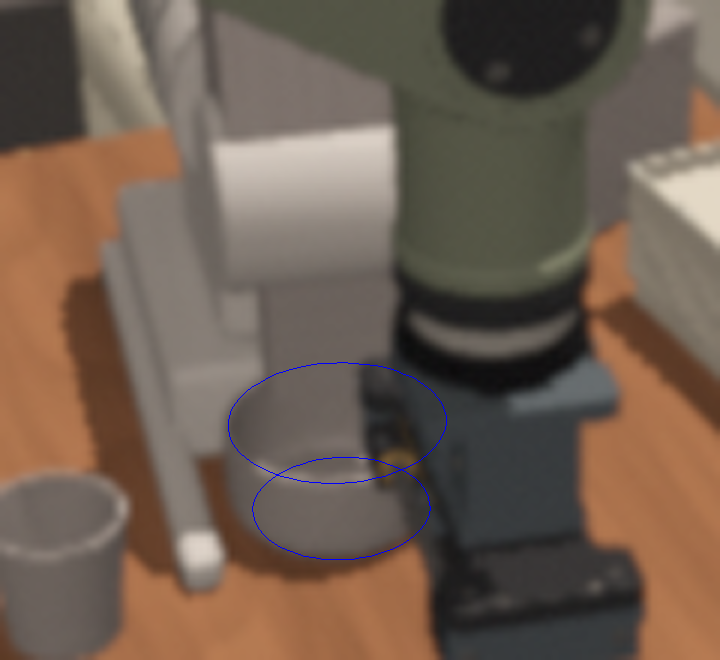

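View pics/d8t.png

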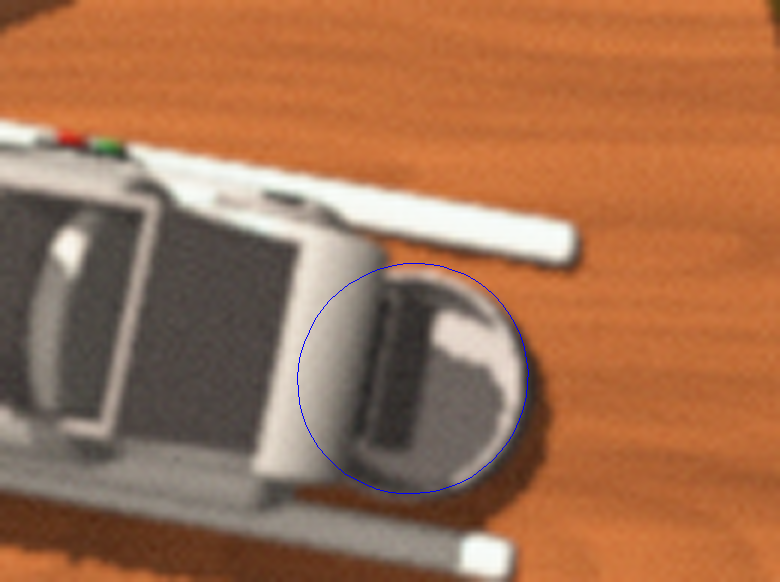

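Bowl rim now coincides with the nominal circle within about 1 mm in the top view, and in the side view within 2 mm. Final check of the whole scene and lid.

```bash
python3 ov.py 0 30 pics/e1.png
python3 - <<'E'
from h import *
cv2.imwrite("pics/e2.png",env.grab_frame("top")[:,:,::-1])
for n,l in(("top","dredger"),("side","pepper_jar"),("top","squeeze_bottle"),("top","steel_cup"),("top","salt_dish"),("top","knob")):
    print(l,[([round(v) for v in d["xyz"]],round(d["conf"],2)) for d in env.look_for(n,l)[:3]])
print(env.state()["time_s"],env.state()["force"].round(1))
E
```

```text
dredger [([724, -159, 98], 0.86), ([756, -19, 102], 0.43)]
pepper_jar [([748, -44, 65], 0.87)]
squeeze_bottle [([744, 110, 148], 0.55)]
steel_cup [([356, 278, 26], 0.96)]
salt_dish []
knob [([329, 100, 8], 0.8), ([544, -286, 80], 0.75), ([548, 408, 253], 0.73)]
27.1 [-0.7  0.7  0.1]
```

View pics/e1.png

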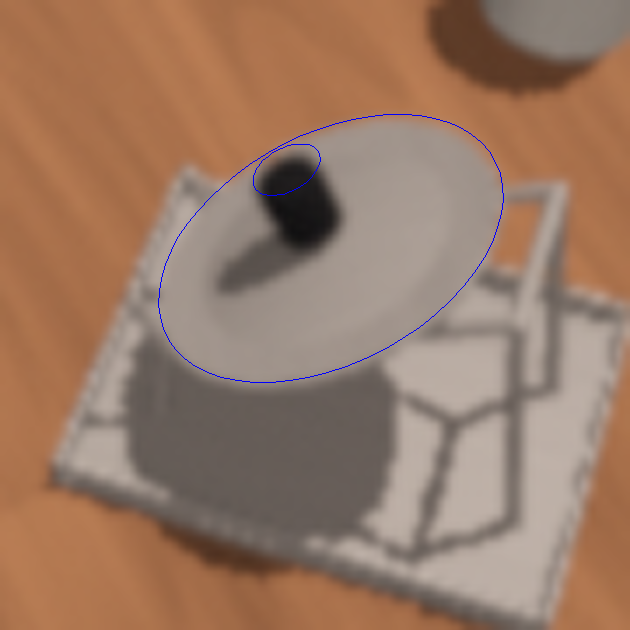

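View pics/e2.png

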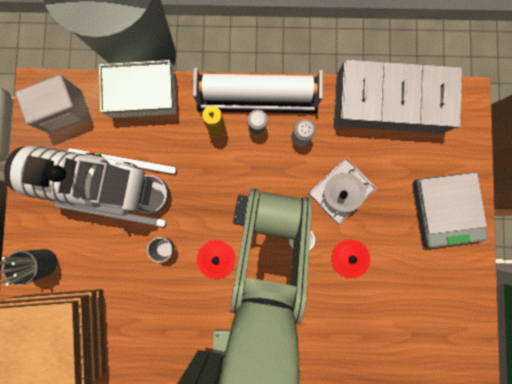

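Top view: lid on the rest at (343,195) with its knob up, bowl under the grater at (152,195), bystanders where they were. The salt dish at (303,240) is hidden behind the arm, well below it. Handing in.

```bash
python3 -c "
from workcell import env
print(env.job_done(), env.state()['time_s'])"
```

```text
the job is handed in; nothing more can be done
the job is handed in; nothing more can be done
```

The lid is in the lid rest and the open bowl stands under the grater's outlet. I handed the job in at about 27 s.

**Lid:** I lifted it by the knob, lowered it until the wires tilted it, slid it down against both hooks, and pressed it flat at about 12 N before releasing. The last side view shows it on the computed seat outline to about 1 px, knob upwards.

**Bowl:** I pushed it along the counter with the back of one finger; it looked upright in every view. It drifted about 8 mm off the grater's axis on the way in, so I changed the push direction and finished with a 4 mm nudge. In the last pictures it is within about 1–2 mm of the measured centre. The two cameras disagree on the grater's position by up to 3 mm, so true centring is known only to about 2 mm.

**Surroundings:** The network found the dredger, pepper jar, squeeze bottle and steel cup within about 3 mm of where they started. It missed the salt dish, which the arm mostly hid in the last picture. No wrist force reading showed contact with the grater, and the gripper ended clear of everything.

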